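# Make up ball kits from the counting tray

## Task

For every empty pot in the kit tray make up one ball kit: stand the pot on the mat at the foot of the chute, tip the counting tray by its handle just far enough that only the frontmost row still in it, three balls, rolls down into the pot, lower the tray again, press a cap onto the pot's tapered neck until it is fully home on the rim, and stand the pot upright back in the shallow kit tray that it came from. When all pots are done, slide the gate fully down into the slot at the front of the level tray, so that the balls left over are locked in. Do not touch the balls with the gripper, and leave the other things on the bench where they are.

Things in the scene. Friction and masses are not known exactly. Their poses are not given: they have to be found in the camera images.
- tray (a joint): tilt of the counting tray about its front hinge: 0 = level on its rest, grows as the handle is raised, to 1.05 rad. Stiff: stays where left; 3 to 5 N at the handle move it. The balls lie three abreast in three grooves that let go in turn: front row at 0.31 rad, second 0.63, third 0.98; 0.47 and 0.80 are safe tilts between. Tilt slowly: jerks shake more rows loose. A row takes 1 s down the chute.
- handle (a point): middle of the tray's handle, a round black bar 12 mm thick, 54 mm long along y (across the tray); in the frame of point hinge it is at x = 127, z = 18 mm, so about 118 mm above the bench when level, and turns with the tray. 43 mm are free between it and the tray's back wall. The bar may turn between the fingers.
- hinge (a point): tray hinge, middle of the front lip, 100 mm above the bench; turns with the tray: x from the lip to the handle, y along the hinge, z the tray's normal. Balls leave towards -x, down a steel V-chute. Rows at x = 26, 43, 60 mm. Gate slot at x = 9 mm, y = 0, between lip and front row, 8 mm (x) by 59 mm (y), floor at z = 0, guide posts 29 mm high, open at the top.
- nest (a point): place of the pot at the foot of the chute: a dark round mat 61 mm across on the base plate, 6 mm above the bench, 104 mm from the hinge towards -x, axes as the level tray. A pot within 5 mm of it catches all balls. Two 6 mm high dowels stand 37 mm off on the chute side. The chute ends 42 mm off, bottom 70 mm, edges to 92 mm above the bench; keep the fingers on the two sides (+y, -y).
- kit_tray: shallow dark sheet-steel kit tray, fixed, 104 mm (x) by 184 mm (y) by 14 mm high; origin at the centre of its underside, floor and walls 3 mm thick; the empty pots start in it, one in each half along y (about 43 mm from its centre). A blue bin, up to 160 mm high, stands between it and the counting tray: carry above it
- gate_grip (a point): gate: a grey plate 56 mm wide (its y), 6 mm thick (its x), 36 mm high, foot bevelled, topped by a round black bar 12 mm thick and 44 mm long along y. This point is the bar's centre, 42 mm above the foot. 60 g. It starts upright in a slotted wooden block (slot floor 6 mm, block top 24 mm above the bench). Either way round fits the tray's slot.
- ball1a_center (a point): centre of a steel ball 14 mm across, 11 g; at the start in the front row of the tray, at one side; lets go at a tilt of about 0.31 rad
- ball1b_center (a point): centre of a steel ball 14 mm across, 11 g; at the start in the front row of the tray, in the middle; lets go at a tilt of about 0.31 rad
- ball1c_center (a point): centre of a steel ball 14 mm across, 11 g; at the start in the front row of the tray, at the other side; lets go at a tilt of about 0.31 rad
- ball2a_center (a point): centre of a steel ball 14 mm across, 11 g; at the start in the second row of the tray, at one side; lets go at a tilt of about 0.63 rad
- ball2b_center (a point): centre of a steel ball 14 mm across, 11 g; at the start in the second row of the tray, in the middle; lets go at a tilt of about 0.63 rad
- ball2c_center (a point): centre of a steel ball 14 mm across, 11 g; at the start in the second row of the tray, at the other side; lets go at a tilt of about 0.63 rad
- ball3a_center (a point): centre of a steel ball 14 mm across, 11 g; at the start in the third row of the tray, at one side; lets go at a tilt of about 0.98 rad
- ball3b_center (a point): centre of a steel ball 14 mm across, 11 g; at the start in the third row of the tray, in the middle; lets go at a tilt of about 0.98 rad
- ball3c_center (a point): centre of a steel ball 14 mm across, 11 g; at the start in the third row of the tray, at the other side; lets go at a tilt of about 0.98 rad
- pot1_mid (a point): a white open pot, 59 mm across, 50 mm high, 0.1 kg; the upper 16 mm taper to 57 mm, then a small chamfer to the rim; inside 51 mm across, floor 4 mm. This point is on its axis half-way up (25 mm); z is its axis. Balls in it lie within 32 mm of this point. May be absent.
- pot2_mid (a point): a white open pot, 59 mm across, 50 mm high, 0.1 kg; the upper 16 mm taper to 57 mm, then a small chamfer to the rim; inside 51 mm across, floor 4 mm. This point is on its axis half-way up (25 mm); z is its axis. Balls in it lie within 32 mm of this point. May be absent.
- cap1_knob (a point): grey push-on cap, 67 mm across, 20 mm to its flat top (skirt 16 mm deep inside), with a round knob 22 mm across, 20 mm high. This point: knob centre, 10 mm above the flat top; 35 g. Laid on a pot it hangs on the taper 4 to 5 mm short; 10 to 18 N push it home (knob centre 39 mm above the pot's mid point); friction then holds it, over 3 N to pull off: the pot can be carried by the knob.
- cap2_knob (a point): grey push-on cap, 67 mm across, 20 mm to its flat top (skirt 16 mm deep inside), with a round knob 22 mm across, 20 mm high. This point: knob centre, 10 mm above the flat top; 35 g. Laid on a pot it hangs on the taper 4 to 5 mm short; 10 to 18 N push it home (knob centre 39 mm above the pot's mid point); friction then holds it, over 3 N to pull off: the pot can be carried by the knob.
- bearing: bystander: a loose ball bearing, 35 mm across, 11 mm high; origin at the centre of its underside
Mind the look-alikes: they are no part of the job. What is shaped like the part that bears pot2_mid but orange or pink is not meant.

How it is judged:
On the way, in this order (a step that is already met when the one before it is completed fails the run):
1. the front row, and no other, has rolled into a pot ((distance between each of ball1a_center, ball1b_center, ball1c_center and pot1_mid below 0.032 m or distance between each of ball1a_center, ball1b_center, ball1c_center and pot2_mid below 0.032 m) and x of ball2a_center in the frame of hinge between 0.0345 and 0.0515 m and z of ball2a_center in the frame of hinge between -0.003 and 0.015 m and x of ball2b_center in the frame of hinge between 0.0345 and 0.0515 m and z of ball2b_center in the frame of hinge between -0.003 and 0.015 m and x of ball2c_center in the frame of hinge between 0.0345 and 0.0515 m and z of ball2c_center in the frame of hinge between -0.003 and 0.015 m and x of ball3a_center in the frame of hinge between 0.0515 and 0.0685 m and z of ball3a_center in the frame of hinge between -0.003 and 0.015 m and x of ball3b_center in the frame of hinge between 0.0515 and 0.0685 m and z of ball3b_center in the frame of hinge between -0.003 and 0.015 m and x of ball3c_center in the frame of hinge between 0.0515 and 0.0685 m and z of ball3c_center in the frame of hinge between -0.003 and 0.015 m), for 0.2 s.
2. a cap is pressed home on a pot ((((z of cap1_knob in the frame of pot1_mid below 0.041 m and distance between cap1_knob and pot1_mid below 0.0415 m and angle between the z axis of cap1_knob and the z axis of pot1_mid, either way round below 0.08 rad) or (z of cap2_knob in the frame of pot1_mid below 0.041 m and distance between cap2_knob and pot1_mid below 0.0415 m and angle between the z axis of cap2_knob and the z axis of pot1_mid, either way round below 0.08 rad)) or ((z of cap1_knob in the frame of pot2_mid below 0.041 m and distance between cap1_knob and pot2_mid below 0.0415 m and angle between the z axis of cap1_knob and the z axis of pot2_mid, either way round below 0.08 rad) or (z of cap2_knob in the frame of pot2_mid below 0.041 m and distance between cap2_knob and pot2_mid below 0.0415 m and angle between the z axis of cap2_knob and the z axis of pot2_mid, either way round below 0.08 rad)))), for 0.2 s.
At the end, for the whole second after the job is handed in: Each pot stands upright (0.15 rad) in the kit tray with exactly one row of three balls and a cap home (within 2 mm of the rim). All other balls lie in their own grooves; the tray is level (0.06 rad) and the gate fully down (within 3 mm) (((distance between each of ball1a_center, ball1b_center, ball1c_center and pot1_mid below 0.032 m and not (distance between ball2a_center and pot1_mid below 0.032 m) and not (distance between ball2b_center and pot1_mid below 0.032 m) and not (distance between ball2c_center and pot1_mid below 0.032 m) and not (distance between ball3a_center and pot1_mid below 0.032 m) and not (distance between ball3b_center and pot1_mid below 0.032 m) and not (distance between ball3c_center and pot1_mid below 0.032 m)) or (distance between each of ball2a_center, ball2b_center, ball2c_center and pot1_mid below 0.032 m and not (distance between ball1a_center and pot1_mid below 0.032 m) and not (distance between ball1b_center and pot1_mid below 0.032 m) and not (distance between ball1c_center and pot1_mid below 0.032 m) and not (distance between ball3a_center and pot1_mid below 0.032 m) and not (distance between ball3b_center and pot1_mid below 0.032 m) and not (distance between ball3c_center and pot1_mid below 0.032 m))) and ((z of cap1_knob in the frame of pot1_mid below 0.041 m and distance between cap1_knob and pot1_mid below 0.0415 m and angle between the z axis of cap1_knob and the z axis of pot1_mid, either way round below 0.08 rad) or (z of cap2_knob in the frame of pot1_mid below 0.041 m and distance between cap2_knob and pot1_mid below 0.0415 m and angle between the z axis of cap2_knob and the z axis of pot1_mid, either way round below 0.08 rad)) and x of pot1_mid in the frame of kit_tray between -0.035 and 0.035 m and y of pot1_mid in the frame of kit_tray between -0.07 and 0.07 m and z of each of pot1_mid, pot2_mid in the frame of kit_tray below 0.04 m and angle between each of pot1_mid, pot2_mid's own z axis and vertical below 0.15 rad and ((distance between each of ball1a_center, ball1b_center, ball1c_center and pot2_mid below 0.032 m and not (distance between ball2a_center and pot2_mid below 0.032 m) and not (distance between ball2b_center and pot2_mid below 0.032 m) and not (distance between ball2c_center and pot2_mid below 0.032 m) and not (distance between ball3a_center and pot2_mid below 0.032 m) and not (distance between ball3b_center and pot2_mid below 0.032 m) and not (distance between ball3c_center and pot2_mid below 0.032 m)) or (distance between each of ball2a_center, ball2b_center, ball2c_center and pot2_mid below 0.032 m and not (distance between ball1a_center and pot2_mid below 0.032 m) and not (distance between ball1b_center and pot2_mid below 0.032 m) and not (distance between ball1c_center and pot2_mid below 0.032 m) and not (distance between ball3a_center and pot2_mid below 0.032 m) and not (distance between ball3b_center and pot2_mid below 0.032 m) and not (distance between ball3c_center and pot2_mid below 0.032 m))) and ((z of cap1_knob in the frame of pot2_mid below 0.041 m and distance between cap1_knob and pot2_mid below 0.0415 m and angle between the z axis of cap1_knob and the z axis of pot2_mid, either way round below 0.08 rad) or (z of cap2_knob in the frame of pot2_mid below 0.041 m and distance between cap2_knob and pot2_mid below 0.0415 m and angle between the z axis of cap2_knob and the z axis of pot2_mid, either way round below 0.08 rad)) and x of pot2_mid in the frame of kit_tray between -0.035 and 0.035 m and y of pot2_mid in the frame of kit_tray between -0.07 and 0.07 m and (distance between ball1a_center and pot1_mid below 0.032 m or distance between ball1a_center and pot2_mid below 0.032 m) and (distance between ball1b_center and pot1_mid below 0.032 m or distance between ball1b_center and pot2_mid below 0.032 m) and (distance between ball1c_center and pot1_mid below 0.032 m or distance between ball1c_center and pot2_mid below 0.032 m) and ((x of ball2a_center in the frame of hinge between 0.0345 and 0.0515 m and z of ball2a_center in the frame of hinge between -0.003 and 0.015 m) or distance between ball2a_center and pot1_mid below 0.032 m or distance between ball2a_center and pot2_mid below 0.032 m) and ((x of ball2b_center in the frame of hinge between 0.0345 and 0.0515 m and z of ball2b_center in the frame of hinge between -0.003 and 0.015 m) or distance between ball2b_center and pot1_mid below 0.032 m or distance between ball2b_center and pot2_mid below 0.032 m) and ((x of ball2c_center in the frame of hinge between 0.0345 and 0.0515 m and z of ball2c_center in the frame of hinge between -0.003 and 0.015 m) or distance between ball2c_center and pot1_mid below 0.032 m or distance between ball2c_center and pot2_mid below 0.032 m) and x of ball3a_center in the frame of hinge between 0.0515 and 0.0685 m and z of ball3a_center in the frame of hinge between -0.003 and 0.015 m and x of ball3b_center in the frame of hinge between 0.0515 and 0.0685 m and z of ball3b_center in the frame of hinge between -0.003 and 0.015 m and x of ball3c_center in the frame of hinge between 0.0515 and 0.0685 m and z of ball3c_center in the frame of hinge between -0.003 and 0.015 m and value of joint tray below 0.06 rad and z of gate_grip in the frame of hinge between 0.039 and 0.045 m and x of gate_grip in the frame of hinge between 0.004 and 0.014 m and y of gate_grip in the frame of hinge between -0.005 and 0.005 m and angle between the z axis of gate_grip and the z axis of hinge, either way round below 0.12 rad); the robot touches nothing.
It fails at once if the fingers touch a ball (contact force between the fingers and ball1a above 0.3 N or contact force between the fingers and ball1b above 0.3 N or contact force between the fingers and ball1c above 0.3 N or contact force between the fingers and ball2a above 0.3 N or contact force between the fingers and ball2b above 0.3 N or contact force between the fingers and ball2c above 0.3 N or contact force between the fingers and ball3a above 0.3 N or contact force between the fingers and ball3b above 0.3 N or contact force between the fingers and ball3c above 0.3 N).
It fails at once if a bystander is moved by more than 4 cm (distance of bearing from where it was at the start of the episode above 0.04 m).
Of pot1, pot2 only 1 to 2 are there at a start; the rules pass over those that are not, and their reading is None.
At some moment in a run one of cap2 may be knocked a few centimetres aside while the robot is not near it.
Once in a run the grip may slacken for a moment while it holds something.
It also fails if it takes over 210 s, if anything falls off the work surface, if the arm or the gripper's body presses on something with over 40 N, if the wrist force passes 120 N, or if a joint passes its speed limit or range.

## Robot

A 7-joint arm with a two-finger parallel gripper is mounted at the origin on the work surface; the furniture and walls round the work are solid. World frame = base frame: x ahead of the robot, y to its left, z up, the work surface at z = 0. Lengths are in m, angles in rad, forces in N, time in s.
With the tool pointing down it reaches from about 0.425 to 0.875 m from the base axis. Payload 4.7 kg.
Tool frame: the origin (TCP) lies where the fingers leave the gripper's body, on its centre line; the fingertips stand 70 mm ahead of it and the grasp point (between the pads) lies 51 mm ahead of it; z points along the fingers, y is the line along which they close (so a half turn about z gives the same grasp; the last joint's range is limited). The gripper opens to 87 mm and grips with 3 to 60 N. Pads are 19 mm wide; open, the fingers measure 117 mm over their backs; the gripper's body (75 mm by 190 mm) begins 51 mm behind the grasp point.
Start: joints at [-1.188, 0.321, -0.07, 1.45, 0.023, 1.371, -0.057], TCP at [0.234, 0.606, 0.292] pointing down, gripper open.
Joint ranges: [-2.86, 2.86], [-0.3, 2.09], [-1.38, 1.24], [0.06, 2.45], [-1.56, 4.7], [0.09, 2.05], [-2.69, 2.69]. Speed limits (rad/s): [2.57, 2.57, 3.14, 3.14, 3.14, 3.14, 3.14].

## Interface

Orientations are given as a rotation vector (axis times angle).
In Python, from bench import ctrl gives the robot as it stands.
- The arm moves only by the tool drive_tool, never from a script. Its argument "motion" is a list of rows, each a list of 3 entries, a list of its own where there are three numbers: the shift along the tool's x, y, z in cm, then the turn, a rotation vector about the tool's x, y, z in degrees, then the opening, from -1 (shut) to 1 (fully open). In form: [[[x, y, z], [ax, ay, az], claw], ...]. A call has 1 to 12 rows; each row shifts and turns the commanded pose from where the row before left it, along the tool's axes as they then stand; what a row does not reach is not made up. A row lasts 1/8 s, in which the tool goes at most 62.5 mm and 10.7 degrees, less where a joint would pass 70% of its speed; a pose out of reach is approached as far as the arm can. A call with a gripper value outside its range is refused whole. The fingers move at their own pace and stop on an object; "force" is the grip in N (left out, the last holds). Time passes only in rows, so rows that do not move let the fingers close. It gives the time, the measured TCP pose, the force, the opening and the grip force at its end, in the units of the state.
- ctrl.get_state(): the state, without advancing time (a new reading comes with each control period).
- ctrl.get_image(name): name is "scene" or "top" or "wrist"; returns the picture (480x640x3 uint8, red, green, blue); there is no depth.
- ctrl.calibration(name): a dict with "K" (3x3 intrinsics, pixels), "origin" and "attitude" of the camera in the world; the wrist camera has in their place "tool_from_camera" (4x4, takes a point from camera to tool coordinates, whose origin is the TCP and whose axes are the flange's). Camera axes: x right, y up, looking along -z (the intrinsics and any distortion apply to the point x, -y, -z); pixel columns grow to the right and rows downward; lengths in m; the calibration is good to about 2 mm. A picture is of the moment at which its call begins: read the wrist's pose just before it. calibration takes no time and is no camera call.
- ctrl.close_job(): hands the job in; it is judged then, once.
The state is a dict: "time": time; "joint_positions": joint angles; "qd": joint speeds; "joint_torque": joint torques, N m; "position": TCP position; "tool_rot": TCP orientation; "ft_force": force on the tool from outside, world axes, zero at the start; "torque": the same for the moment, N m; "grip_width": opening from 0.0 (shut) to 1.0 (fully open); "grip_force": force on a finger pad.
Only numpy, scipy, OpenCV 4.12 (cv2) and the standard library are available. Lean on these libraries where they do the work, as an engineer would, in place of code of your own. Each camera call takes 0.05 s, during which the arm holds its last target. There are 200 camera calls.

## Working session

There is one attempt and no reset: what is moved stays moved. The work goes in short steps, Python scripts to look and compute and a tool call to move; the robot and the scene stay as the last step left them, time stands still between calls to the robot, and variables do not carry over. Pictures are saved under pics/ and viewed, at most 14 in all, crops included, and the job is handed in when it is done.

Besides the shell and the picture viewer there is one more tool, called after "Emit:" as name(argument=value, ...) on one line, values as JSON. drive_tool: Moves the arm, as the interface text tells. Its arguments: {"type":"object","properties":{"motion":{"type":"array","items":{"type":"array"}},"force":{"type":"number"}},"required":["motion"]}

```bash
mkdir -p pics; cat > h.py <<'E'
import numpy as np,cv2
from bench import ctrl
from scipy.spatial.transform import Rotation as R
def st():
    s=ctrl.get_state();print('t',round(s['time'],2),'pos',np.round(s['position'],4),'rot',np.round(s['tool_rot'],3),'F',np.round(s['ft_force'],1),'w',round(s['grip_width'],3),'gf',np.round(s['grip_force'],1));return s
def snap(n,f):
    im=ctrl.get_image(n);cv2.imwrite('pics/'+f,im[:,:,::-1]);return im
def cam(n):
    c=ctrl.calibration(n);K=np.array(c['K'])
    if n=='wrist':
        s=ctrl.get_state();T=np.array(c['tool_from_camera']);Rt=R.from_rotvec(s['tool_rot']).as_matrix()
        return K,Rt@T[:3,:3],Rt@T[:3,3]+np.array(s['position']),c
    A=np.array(c['attitude']);
    if A.shape!=(3,3): A=(R.from_rotvec(A) if A.size==3 else R.from_quat(A)).as_matrix()
    return K,A,np.array(c['origin']),c
def ray(n,u,v,z,C=None):
    K,A,o,c=C or cam(n)
    d=None
    for k in c:
        if 'dist' in k.lower(): d=np.array(c[k],float)
    p=cv2.undistortPoints(np.array([[[u,v]]],float),K,d)[0,0]
    w=A@np.array([p[0],-p[1],-1]);return o+w*(z-o[2])/w[2]
def proj(n,P,C=None):
    K,A,o,c=C or cam(n);q=A.T@(np.array(P)-o);q=q*[1,-1,-1];d=None
    for k in c:
        if 'dist' in k.lower(): d=np.array(c[k],float)
    return cv2.projectPoints(q.reshape(1,1,3),np.zeros(3),np.zeros(3),K,d)[0].ravel()
E
python3 - <<'E'
from h import *
st()
for n in('scene','top','wrist'):
    print(n,ctrl.calibration(n))
snap('top','top0.png');snap('scene','scene0.png')
E
```

```text
t 0.0 pos [0.2342 0.6059 0.2912] rot [-5.760e-01 -3.088e+00  3.000e-03] F [-1.7 -0.2 -0.9] w 0.998 gf 0.0
scene {'K': array([[494.65713438,   0.        , 319.55820922],
       [  0.        , 494.65713438, 237.46339743],
       [  0.        ,   0.        ,   1.        ]]), 'origin': array([-0.41528414,  0.77134286,  1.00561584]), 'attitude': array([ 0.47436421, -1.06373026, -2.12103185])}
top {'K': array([[449.88785844,   0.        , 315.63307018],
       [  0.        , 449.88785844, 242.10435863],
       [  0.        ,   0.        ,   1.        ]]), 'origin': array([ 0.40414173, -0.06377841,  1.30431092]), 'attitude': array([ 0.07479748, -0.02864616, -1.59867241])}
wrist {'K': array([[348.23774717,   0.        , 316.92782462],
       [  0.        , 348.23774717, 240.48725725],
       [  0.        ,   0.        ,   1.        ]]), 'tool_from_camera': array([[-3.82374267e-04,  9.66244763e-01,  2.57625527e-01,
         7.00609375e-02],
       [ 9.99999920e-01,  3.99484789e-04, -1.40741051e-05,
        -6.99791693e-04],
       [-1.16516510e-04,  2.57625501e-01, -9.66244838e-01,
        -9.11928132e-02],
       [ 0.00000000e+00,  0.00000000e+00,  0.00000000e+00,
         1.00000000e+00]])}
```

View pics/top0.png

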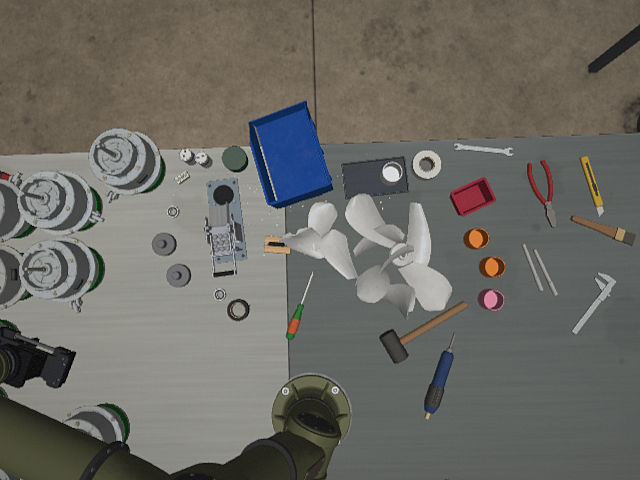

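View pics/scene0.png

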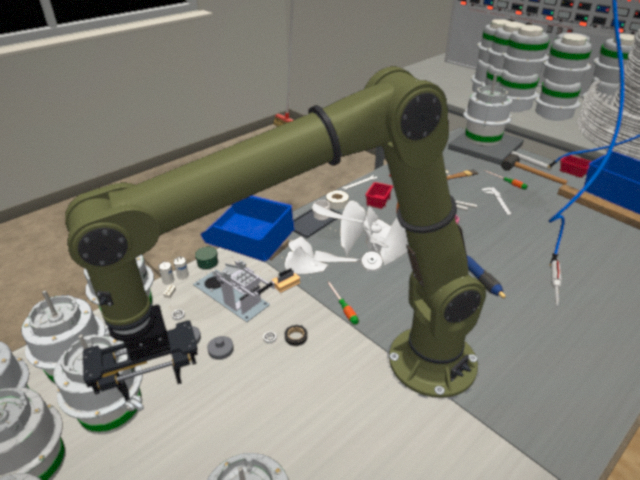

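```bash
python3 - <<'E'
from h import *
im=cv2.imread('pics/top0.png')
a=cv2.resize(im[140:330,140:290],None,fx=4,fy=4,interpolation=cv2.INTER_CUBIC)[:600]
cv2.imwrite('pics/c1.png',cv2.resize(im[145:325,150:290],(600-0,int(600*180/140)),interpolation=cv2.INTER_CUBIC)[:600])
a=cv2.resize(im[145:293,150:300],(608,600),interpolation=cv2.INTER_CUBIC)
cv2.imwrite('pics/c1.png',a)
cv2.imwrite('pics/c2.png',cv2.resize(im[140:210,330:450],(800,467),interpolation=cv2.INTER_CUBIC))
E
```

```text
(no output)
```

View pics/c1.png

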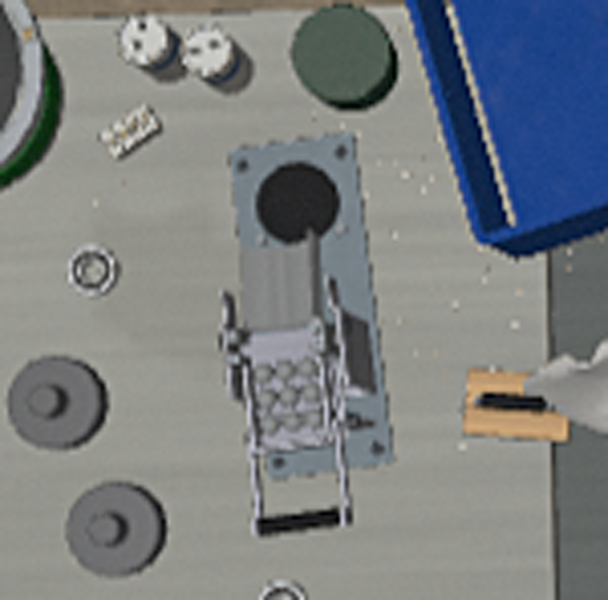

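View pics/c2.png

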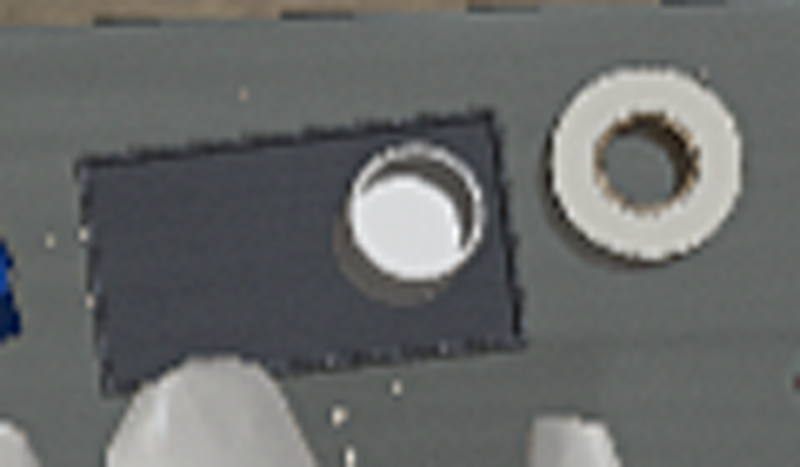

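The top view shows one white pot, in the kit tray at (392,172). The white ring at (427,164) is a tape roll outside the tray, and the orange and pink cups at (477,239), (492,267) and (490,300) are look-alikes. The crop confirms there is only one pot. The caps are at (162,244) and (176,275), the handle at (224,274), the mat at (223,195) and the gate bar at (276,244).

```bash
python3 - <<'E'
from h import *
C=cam('top')
def r(n,u,v,z): p=ray('top',u,v,z,C);print(n,np.round(p,4));return p
for i,(u,v) in enumerate([(342,164),(403.8,156.8),(408,191.75),(345.75,198.8)]): r('kit%d'%i,u,v,.014)
r('pot',392.4,171.8,.05+.003)
m=r('mat',223.5,194.8,.006)
r('cap1',161.6,244.2,.04);r('cap2',176.4,275.5,.04)
h=r('handle',224,273.8,.118);a=r('h1',150+258/4.053,145+526/4.053,.118);b=r('h2',150+340/4.053,145+518/4.053,.118)
print('dist mat-handle (want .231)',np.linalg.norm((m-h)[:2]),'yaw',np.degrees(np.arctan2(*(h-m)[1::-1])),np.degrees(np.arctan2(*(b-a)[1::-1])))
r('gate',276.3,244.2,.048);a=r('',150+478/4.053,145+400/4.053,.048);b=r('',150+546/4.053,145+404/4.053,.048);print(np.degrees(np.arctan2(*(b-a)[1::-1])))
r('blade left tip',282,240,.05)
s=st();M=R.from_rotvec(s['tool_rot']).as_matrix();print(M)
E
```

```text
kit0 [ 0.7143 -0.11    0.014 ]
kit1 [ 0.7292 -0.2892  0.014 ]
kit2 [ 0.6268 -0.2971  0.014 ]
kit3 [ 0.6122 -0.1176  0.014 ]
pot [ 0.6779 -0.2489  0.053 ]
mat [0.6369 0.2393 0.006 ]
cap1 [0.4948 0.4107 0.04  ]
cap2 [0.4047 0.3688 0.04  ]
handle [0.4057 0.2148 0.118 ]
h1 [0.4039 0.2425 0.118 ]
h2 [0.4076 0.1885 0.118 ]
dist mat-handle (want .231) 0.23250340481886733 yaw -173.9565798165829 -86.04587421666827
gate [0.4846 0.0824 0.048 ]
 [0.4867 0.1059 0.048 ]
 [0.4825 0.0588 0.048 ]
-95.04941185985906
blade left tip [0.4958 0.0659 0.05  ]
t 0.1 pos [0.2342 0.6059 0.2913] rot [-5.760e-01 -3.088e+00  3.000e-03] F [-0.1  0.8 -0.1] w 1.005 gf 0.0
[[-9.32767188e-01  3.60479006e-01 -5.08648496e-04]
 [ 3.60479346e-01  9.32765743e-01 -1.64627838e-03]
 [-1.18998903e-04 -1.71895173e-03 -9.99998516e-01]]
```

Emit:
drive_tool(motion=[[[0, 0, -2], [0, 0, -9], 1], [[0, 0, -2], [0, 0, -9], 1], [[0, 0, -2], [0, 0, -9], 1], [[-1.96, -4.98, 0], [0, 0, 0], 1], [[-1.96, -4.98, 0], [0, 0, 0], 1], [[-1.96, -4.98, 0], [0, 0, 0], 1], [[-1.96, -4.98, 0], [0, 0, 0], 1], [[-1.96, -4.98, 0], [0, 0, 0], 1], [[-1.96, -4.98, 0], [0, 0, 0], 1], [[-1.96, -4.98, 0], [0, 0, 0], 1], [[-1.96, -4.98, 0], [0, 0, 0], 1], [[-1.96, -4.98, 0], [0, 0, 0], 1]], force=20)

```text
time: 1.6
position: [0.456, 0.1767, 0.352]
tool_rot: [0.161, -3.137, -0.0]
ft_force: [0.7, 0.1, 0.5]
grip_width: 0.997
grip_force: 0.0
```

Emit:
drive_tool(motion=[[[-1.96, -4.98, 0], [0, 0, 0], 1], [[-1.96, -4.98, 0], [0, 0, 0], 1], [[-1.96, -4.98, 0], [0, 0, 0], 1], [[-1.96, -4.98, 0], [0, 0, 0], 1], [[-1.96, -4.98, 0], [0, 0, 0], 1], [[-1.96, -4.98, 0], [0, 0, 0], 1], [[-1.96, -4.98, 0], [0, 0, 0], 0.6], [[0, 0, 0], [0, 0, 0], 0.6]])

```text
time: 2.6
position: [0.6275, -0.1596, 0.3507]
tool_rot: [0.149, -3.135, 0.006]
ft_force: [-0.4, -0.2, -0.5]
grip_width: 0.858
grip_force: 0.0
```

```bash
cat >> h.py <<'E'
def go(x,y,z,yaw=None,s=None):
    "needed shift in tool axes (cm) to TCP world x,y,z; turn (deg) about tool z so tool y lies at yaw (mod 180)"
    s=s or st();M=R.from_rotvec(s['tool_rot']).as_matrix()
    print('shift cm',np.round(M.T@(np.array([x,y,z])-s['position'])*100,2),end=' ')
    now=np.degrees(np.arctan2(M[1,1],M[0,1]));tilt=M[:,2];print('yaw now',round(now,2),'toolz',np.round(tilt,4),end=' ')
    if yaw is not None: print('turn',round(-((yaw-now+90)%180-90),2),end=' ')
    print()
E
python3 - <<'E'
from h import *
s=st();C=cam('wrist');snap('wrist','w1.png')
go(.678,-.249,.2)
print(proj('wrist',[.678,-.249,.053],C),s['joint_positions'])
E
```

```text
t 2.6 pos [ 0.6275 -0.1596  0.3507] rot [ 0.149 -3.135  0.006] F [-0.4 -0.2 -0.5] w 0.858 gf 0.0
t 2.65 pos [ 0.6275 -0.1565  0.351 ] rot [ 1.540e-01 -3.135e+00  1.000e-03] F [ 0.1  0.8 -0.5] w 0.837 gf 0.0
shift cm [-4.16 -9.69 15.1 ] yaw now 95.64 toolz [-0.0024 -0.001  -1.    ] 
[237.76082709 248.29199807] [-0.23672215  0.32536751  0.58062858  1.38500696 -0.17251431  1.48438529
  2.00041206]
```

View pics/w1.png

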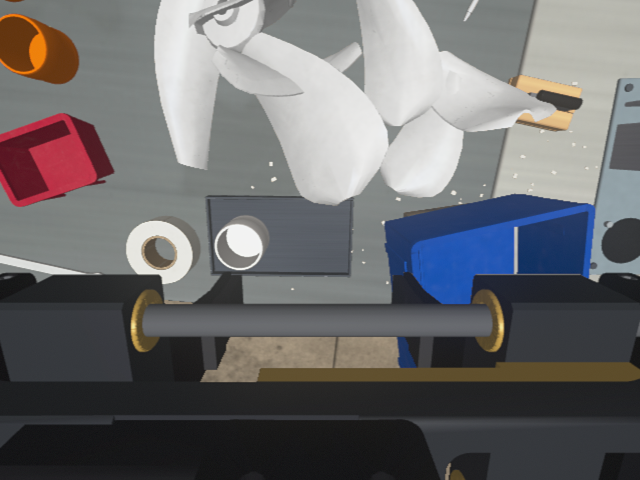

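The wrist view shows the white pot's rim at about (242,244), the tape roll at (160,253) and the propeller clear of the pot.

Emit:
drive_tool(motion=[[[-2, -4.8, 0], [0, 0, 0], 0.6], [[-2, -4.8, 0], [0, 0, 0], 0.6], [[0, 0, 4], [0, 0, 0], 0.6], [[0, 0, 4], [0, 0, 0], 0.6], [[0, 0, 4], [0, 0, 0], 0.6], [[0, 0, 0], [0, 0, 0], 0.6], [[0, 0, 0], [0, 0, 0], 0.6]])

```text
time: 3.52
position: [0.6782, -0.2447, 0.2342]
tool_rot: [-0.163, 3.135, -0.0]
ft_force: [-0.0, 0.0, 0.9]
grip_width: 0.799
grip_force: 0.0
```

```bash
python3 - <<'E'
from h import *
s=st();C=cam('wrist');im=snap('wrist','w2.png')
go(.678,-.249,.2)
print(proj('wrist',[.678,-.249,.053],C))
E
```

```text
t 3.52 pos [ 0.6782 -0.2447  0.2342] rot [-0.163  3.135 -0.   ] F [-0.   0.   0.9] w 0.799 gf 0.0
t 3.58 pos [ 0.6784 -0.2453  0.2349] rot [-1.620e-01  3.134e+00 -1.000e-03] F [0.2 0.6 0.3] w 0.803 gf 0.0
shift cm [ 0.09 -0.36  3.49] yaw now 95.93 toolz [ 3.6e-03 -7.0e-04 -1.0e+00] 
[312.64168302 236.55911132]
```

View pics/w2.png

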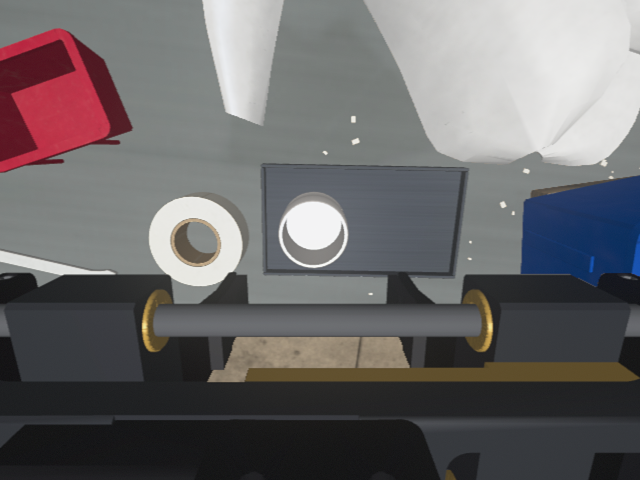

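The rim centre is at (313,234), within 2 px of the prediction. I'll descend and grip.

Emit:
drive_tool(motion=[[[0.05, -0.36, 4], [0, 0, 0], 0.6], [[0, 0, 4], [0, 0, 0], 0.6], [[0, 0, 4], [0, 0, 0], 0.6], [[0, 0, 2.5], [0, 0, 0], 0.6], [[0, 0, 0], [0, 0, 0], 0.6], [[0, 0, 0], [0, 0, 0], -1], [[0, 0, 0], [0, 0, 0], -1], [[0, 0, 0], [0, 0, 0], -1], [[0, 0, 0], [0, 0, 0], -1]], force=25)

```text
time: 4.7
position: [0.6787, -0.2497, 0.09]
tool_rot: [-0.161, 3.133, -0.001]
ft_force: [0.1, 0.7, 6.7]
grip_width: 0.667
grip_force: 25.0
```

```bash
python3 - <<'E'
from h import *
go(.678,-.249,.33)
E
```

```text
t 4.7 pos [ 0.6787 -0.2497  0.09  ] rot [-1.610e-01  3.133e+00 -1.000e-03] F [0.1 0.7 6.7] w 0.667 gf 25.0
shift cm [ -0.03   0.05 -24.  ] yaw now 95.88 toolz [ 4.1e-03 -7.0e-04 -1.0e+00]
```

Emit:
drive_tool(motion=[[[0, 0, -4], [0, 0, 0], -1], [[0, 0, -5], [0, 0, 0], -1], [[0, 0, -5], [0, 0, 0], -1], [[0, 0, -5], [0, 0, 0], -1], [[0, 0, -5], [0, 0, 0], -1], [[-0.1, 3, 0], [0, 0, 0], -1], [[-0.1, 5, 0], [0, 0, 0], -1], [[-0.1, 5, 0], [0, 0, 0], -1], [[-0.1, 5, 0], [0, 0, 0], -1], [[-0.1, 5, 0], [0, 0, 0], -1], [[-0.1, 5, 0], [0, 0, 0], -1], [[-0.1, 5, 0], [0, 0, 0], -1]])

```text
time: 6.2
position: [0.6501, 0.0811, 0.3278]
tool_rot: [-0.16, 3.137, 0.0]
ft_force: [0.0, -0.3, -0.9]
grip_width: 0.671
grip_force: 25.0
```

Emit:
drive_tool(motion=[[[-0.1, 5, 0], [0, 0, 0], -1], [[-0.1, 5, 0], [0, 0, 0], -1], [[-0.1, 5, 0], [0, 0, 0], -1], [[0, 1, 0], [0, 0, 0], -1], [[0, 0, 0], [0, 0, 0], -1], [[0, 0, 0], [0, 0, 0], -1], [[0, 0, 0], [0, 0, 0], -1]])

```text
time: 7.08
position: [0.6377, 0.2368, 0.3277]
tool_rot: [-0.156, 3.137, -0.001]
ft_force: [0.1, 0.5, -1.5]
grip_width: 0.669
grip_force: 25.0
```

```bash
python3 - <<'E'
from h import *
s=st();C=cam('wrist');im=snap('wrist','w3.png')
go(.637,.2393,.093)
print('mat',proj('wrist',[.637,.2393,.006],C),'handle',proj('wrist',[.4057,.2148,.118],C))
E
```

```text
t 7.08 pos [0.6377 0.2368 0.3277] rot [-1.560e-01  3.137e+00 -1.000e-03] F [ 0.1  0.5 -1.5] w 0.669 gf 25.0
t 7.12 pos [0.6376 0.2373 0.3276] rot [-0.157  3.137 -0.   ] F [ 0.3 -0.9 -0.4] w 0.667 gf 25.0
shift cm [ 0.04  0.21 23.46] yaw now 95.72 toolz [ 4.e-04 -2.e-04 -1.e+00] 
mat [319.76002399 207.92991759] handle [319.42415838 -88.32616511]
```

View pics/w3.png

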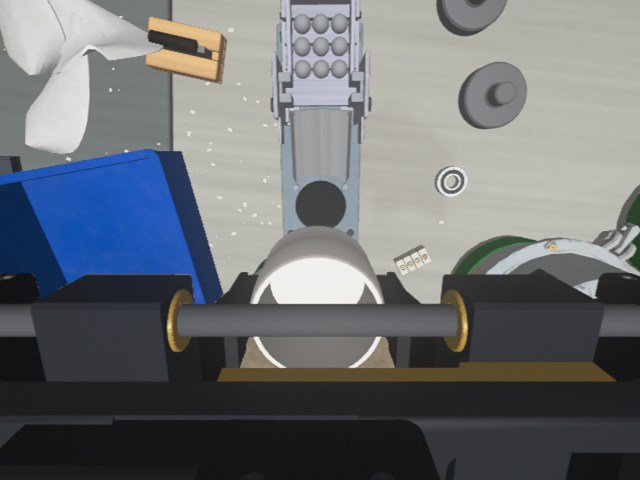

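```bash
python3 - <<'E'
from h import *
C=cam('wrist')
for u,v in [(321,180),(295,205),(346.5,205)]: print(ray('wrist',u,v,.006,C))
# balls row mean at z=.1+.007+; front row, third row
for u,v in [(319,69),(320,46),(321,23)]: print('row',ray('wrist',u,v,.107,C))
for u,v in [(282,109),(363,109)]: print('lip?',ray('wrist',u,v,.1,C))
print('gate',ray('wrist',173,42,.048,C),'cap1',ray('wrist',503,91,.04,C))
E
```

```text
[0.6037349  0.23791942 0.006     ]
[0.636196   0.21004116 0.006     ]
[0.63009    0.27124161 0.006     ]
row [0.50560142 0.22506279 0.107     ]
row [0.48864421 0.2241557  0.107     ]
row [0.47219977 0.22327604 0.107     ]
lip? [0.53869815 0.19644866 0.1       ]
lip? [0.53178194 0.26581161 0.1       ]
gate [0.48422943 0.08287408 0.048     ] cap1 [0.4940771  0.41102131 0.04      ]
```

Emit:
drive_tool(motion=[[[0.24, 0.25, 3], [0, 0, 0], -1], [[0, 0, 4], [0, 0, 0], -1], [[0, 0, 4], [0, 0, 0], -1], [[0, 0, 4], [0, 0, 0], -1], [[0, 0, 4], [0, 0, 0], -1], [[0, 0, 3], [0, 0, 0], -1], [[0, 0, 1], [0, 0, 0], -1], [[0, 0, 0.3], [0, 0, 0], -1], [[0, 0, 0.1], [0, 0, 0], -1], [[0, 0, 0], [0, 0, 0], -1]])

```text
time: 8.38
position: [0.6352, 0.2417, 0.0947]
tool_rot: [-0.161, 3.135, 0.002]
ft_force: [0.6, 0.9, -0.5]
grip_width: 0.672
grip_force: 25.0
```

```bash
python3 - <<'E'
from h import *
go(.635,.2395,.093)
E
```

```text
t 8.38 pos [0.6352 0.2417 0.0947] rot [-1.610e-01  3.135e+00  2.000e-03] F [ 0.6  0.9 -0.5] w 0.672 gf 25.0
shift cm [ 0.04 -0.21  0.17] yaw now 95.87 toolz [ 0.002   0.0011 -1.    ]
```

Emit:
drive_tool(motion=[[[0.03, -0.15, 0.1], [0, 0, 0], -1], [[0, 0, 0.1], [0, 0, 0], -1], [[0, 0, 0], [0, 0, 0], -1], [[0, 0, 0], [0, 0, 0], 0.6], [[0, 0, 0], [0, 0, 0], 0.6], [[0, 0, 0], [0, 0, 0], 0.6], [[0, 0, -3], [0, 0, 0], 0.6], [[0, 0, -5], [0, 0, 0], 0.6], [[0, 0, -5], [0, 0, 0], 0.6], [[0, 0, -5], [0, 0, 0], 0.6]])

```text
time: 9.62
position: [0.6342, 0.2398, 0.2727]
tool_rot: [-0.161, 3.137, -0.0]
ft_force: [1.0, 1.4, -0.1]
grip_width: 0.797
grip_force: 0.0
```

```bash
python3 - <<'E'
from h import *
H=np.array([.4053,.2155])
go(*H,.26,yaw=6)
s=ctrl.get_state();print(s['joint_positions'])
im=snap('top','t2.png')
i=cv2.resize(im[150:300,170:300],(520,600),interpolation=cv2.INTER_CUBIC);cv2.imwrite('pics/t2c.png',i[:,:,::-1])
E
```

```text
t 9.62 pos [0.6342 0.2398 0.2727] rot [-0.161  3.137 -0.   ] F [ 1.   1.4 -0.1] w 0.797 gf 0.0
shift cm [23.01 -0.08  1.27] yaw now 95.86 toolz [ 0. -0. -1.] turn 89.86 
[-0.72023883  0.40654998  0.43252766  1.4157326  -0.17044291  1.35628493
  1.39057723]
```

Emit:
drive_tool(motion=[[[0, 0, 0], [0, 0, 10], -0.2], [[0, 0, 0], [0, 0, 10], -0.2], [[0, 0, 0], [0, 0, 10], -0.2], [[0, 0, 0], [0, 0, 10], -0.2], [[0, 0, 0], [0, 0, 10], -0.2], [[0, 0, 0], [0, 0, 10], -0.2], [[0, 0, 0], [0, 0, 10], -0.2], [[0, 0, 0], [0, 0, 10], -0.2], [[0, 0, 0], [0, 0, 10], -0.2], [[0, -3, 0], [0, 0, 0], -0.2], [[0, -4, 0], [0, 0, 0], -0.2], [[0, -4, 0], [0, 0, 0], -0.2]])

```text
time: 11.18
position: [0.5238, 0.2284, 0.2707]
tool_rot: [2.105, 2.332, -0.001]
ft_force: [0.2, -0.2, 1.7]
grip_width: 0.397
grip_force: 0.0
```

Emit:
drive_tool(motion=[[[0, -4, 0], [0, 0, 0], -0.2], [[0, -4, 0], [0, 0, 0], -0.2], [[0, -4, 0], [0, 0, 0], -0.2], [[0, 0, 0], [0, 0, 0], -0.2], [[0, 0, 0], [0, 0, 0], -0.2], [[0, 0, 0], [0, 0, 0], -0.2]])

```text
time: 11.92
position: [0.4065, 0.2162, 0.2713]
tool_rot: [2.106, 2.33, 0.0]
ft_force: [0.7, -0.6, -0.0]
grip_width: 0.396
grip_force: 0.0
```

```bash
python3 - <<'E'
from h import *
s=st();C=cam('wrist');im=snap('wrist','w4.png')
go(.4053,.2155,.169,6)
print(proj('wrist',[.4053,.2155,.118],C),s['joint_positions'])
im=snap('top','t3.png')
a=cv2.resize(im[150:300,170:300],(350,404));b=cv2.resize(cv2.imread('pics/w4.png'),(440,330));o=np.zeros((404,790,3),np.uint8);o[:,:350]=a[:,:,::-1];o[:330,350:]=b;cv2.imwrite('pics/m1.png',o)
E
```

```text
t 11.93 pos [0.4065 0.2162 0.2713] rot [2.106 2.33  0.   ] F [ 0.7 -0.6 -0. ] w 0.396 gf 0.0
t 11.97 pos [0.4064 0.2162 0.2712] rot [ 2.106  2.33  -0.   ] F [ 0.1 -0.  -0. ] w 0.397 gf 0.0
shift cm [-0.05 -0.12 10.22] yaw now 5.79 toolz [ 6.e-04 -8.e-04 -1.e+00] turn -0.21 
[315.21101329 246.9111305 ] [-1.24069745 -0.11888247  0.65339863  1.94841481  0.0760977   1.28814689
 -0.51084026]
```

View pics/m1.png

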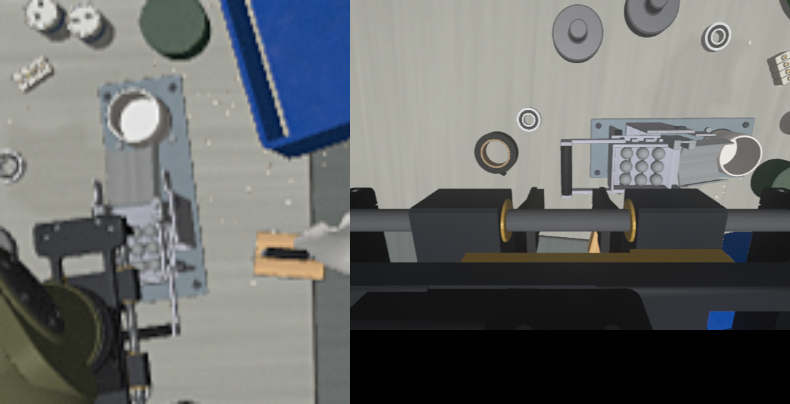

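The pot stands on the mat. The bar is at about (314,246) against a predicted (315,247), so I'll go down and grip it.

Emit:
drive_tool(motion=[[[0, -0.12, 4], [0, 0, 0], -0.2], [[0, 0, 4], [0, 0, 0], -0.2], [[0, 0, 2.2], [0, 0, 0], -0.2], [[0, 0, 0], [0, 0, 0], -0.2], [[0, 0, 0], [0, 0, 0], -1], [[0, 0, 0], [0, 0, 0], -1], [[0, 0, 0], [0, 0, 0], -1], [[0, 0, 0], [0, 0, 0], -1]], force=15)

```text
time: 13.02
position: [0.4047, 0.2166, 0.17]
tool_rot: [-2.105, -2.332, -0.002]
ft_force: [-0.9, -0.8, 4.0]
grip_width: 0.129
grip_force: 15.0
```

```bash
python3 - <<'E'
from h import *
go(.4053,.2155,.169,6)
for d in np.arange(0,.46,.06):
    a=np.arctan2(18,127)+d;print(round(d,2),np.round([127-128.27*np.cos(a),128.27*np.sin(a)-18],1))
E
```

```text
t 13.03 pos [0.4047 0.2166 0.17  ] rot [-2.105e+00 -2.332e+00 -2.000e-03] F [-0.9 -0.8  4. ] w 0.129 gf 15.0
shift cm [-0.12  0.05  0.1 ] yaw now 5.88 toolz [ 0.001   0.0012 -1.    ] turn -0.12 
0.0 [-0.  0.]
0.06 [1.3 7.6]
0.12 [ 3.1 15.1]
0.18 [ 5.3 22.4]
0.24 [ 7.9 29.7]
0.3 [11.  36.7]
0.36 [14.5 43.6]
0.42 [18.4 50.2]
```

Emit:
drive_tool(motion=[[[0, 0.04, -0.25], [0, 0, 0], -1], [[0, 0.04, -0.25], [0, 0, 0], -1], [[0, 0.05, -0.25], [0, 0, 0], -1], [[0, 0.05, -0.25], [0, 0, 0], -1], [[0, 0.06, -0.25], [0, 0, 0], -1], [[0, 0.06, -0.25], [0, 0, 0], -1], [[0, 0.07, -0.25], [0, 0, 0], -1], [[0, 0.07, -0.25], [0, 0, 0], -1], [[0, 0.08, -0.25], [0, 0, 0], -1], [[0, 0.08, -0.25], [0, 0, 0], -1], [[0, 0.09, -0.24], [0, 0, 0], -1], [[0, 0.1, -0.24], [0, 0, 0], -1]])

```text
time: 14.52
position: [0.4108, 0.2164, 0.1985]
tool_rot: [-2.104, -2.331, 0.006]
ft_force: [-6.3, -2.0, -3.3]
grip_width: 0.129
grip_force: 15.0
```

Emit:
drive_tool(motion=[[[0, 0.1, -0.23], [0, 0, 0], -1], [[0, 0.1, -0.23], [0, 0, 0], -1], [[0, 0.11, -0.23], [0, 0, 0], -1], [[0, 0.11, -0.23], [0, 0, 0], -1], [[0, 0.12, -0.23], [0, 0, 0], -1], [[0, 0.12, -0.23], [0, 0, 0], -1], [[0, 0.13, -0.23], [0, 0, 0], -1], [[0, 0.13, -0.22], [0, 0, 0], -1], [[0, 0.13, -0.22], [0, 0, 0], -1], [[0, 0, 0], [0, 0, 0], -1], [[0, 0, 0], [0, 0, 0], -1], [[0, 0, 0], [0, 0, 0], -1]])

```text
time: 16.02
position: [0.4197, 0.2174, 0.219]
tool_rot: [-2.101, -2.33, 0.011]
ft_force: [-10.8, -4.2, 2.1]
grip_width: 0.134
grip_force: 15.0
```

```bash
python3 - <<'E'
from h import *
s=st();a=snap('wrist','w5.png');a=cv2.resize(a[120:360,240:560],(640,480));cv2.imwrite('pics/w5c.png',a[:,:,::-1])
E
```

```text
t 16.02 pos [0.4197 0.2174 0.219 ] rot [-2.101 -2.33   0.011] F [-10.8  -4.2   2.1] w 0.134 gf 15.0
```

View pics/w5c.png

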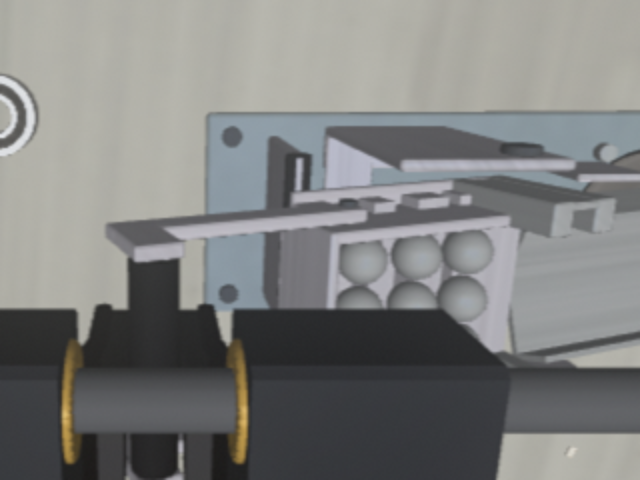

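The enlarged wrist view still shows three rows, at crop x 362, 417 and 468, so the front row may not have gone yet. I'll estimate the real tilt from the ball pixels.

```bash
python3 - <<'E'
from h import *
C=cam('wrist')
hg=np.array([.5316,.2287,.1]);ex=np.array([-.9945,-.1045,0]);ez=np.array([0,0,1.]);ey=np.cross(ez,ex)
for t in (0.1,.2,.25,.3,.35,.4,.45):
    X=ex*np.cos(t)+ez*np.sin(t);Z=ez*np.cos(t)-ex*np.sin(t)
    print(t,[np.round(proj('wrist',hg+X*x+Z*.006+s*ey*.0165,C)) for s in(-1,) for x in (.060,.043,.026)],np.round(proj('wrist',hg+X*.127+Z*.018-ey*.027,C)))
st()
E
```

```text
0.1 [array([409., 241.]), array([437., 241.]), array([465., 240.])] [296. 231.]
0.2 [array([415., 244.]), array([442., 242.]), array([468., 241.])] [302. 237.]
0.25 [array([418., 245.]), array([444., 243.]), array([470., 241.])] [306. 240.]
0.3 [array([421., 247.]), array([447., 244.]), array([472., 242.])] [311. 243.]
0.35 [array([425., 248.]), array([450., 245.]), array([474., 242.])] [317. 247.]
0.4 [array([429., 249.]), array([453., 246.]), array([476., 243.])] [324. 251.]
0.45 [array([433., 251.]), array([457., 247.]), array([478., 243.])] [333. 254.]
t 16.07 pos [0.4197 0.2174 0.219 ] rot [-2.101 -2.33   0.012] F [-10.7  -2.9   2. ] w 0.129 gf 15.0
```

The real tilt is about 0.31 to 0.33, because the bar slipped in the pads. The tray stays where it is left, so I'll regrip lower and harder.

Emit:
drive_tool(motion=[[[0, -0.2, 0], [0, 0, 0], -1], [[0, 0, 0], [0, 0, 0], -0.2], [[0, 0, 0], [0, 0, 0], -0.2], [[0, -0.05, 0.5], [0, 0, 0], -0.2], [[0, 0, 0.5], [0, 0, 0], -0.2], [[0, 0, 0], [0, 0, 0], -0.2], [[0, 0, 0], [0, 0, 0], -1], [[0, 0, 0], [0, 0, 0], -1], [[0, 0, 0], [0, 0, 0], -1], [[0, 0, 0], [0, 0, 0], -1]], force=35)

```text
time: 17.32
position: [0.4192, 0.2178, 0.2094]
tool_rot: [-2.103, -2.332, 0.003]
ft_force: [-4.2, -0.6, 1.4]
grip_width: 0.122
grip_force: 34.9
```

```bash
python3 - <<'E'
from h import *
s=st();a=snap('wrist','w6.png');g=a[200:300,380:500]
c=cv2.HoughCircles(cv2.medianBlur(cv2.resize(cv2.cvtColor(g,6+1),None,fx=4,fy=4,interpolation=2),5),3,1,60,param1=80,param2=25,minRadius=35,maxRadius=65)
print(None if c is None else np.round(c[0]/4+[380,200,0],1))
E
```

```text
t 17.32 pos [0.4192 0.2178 0.2094] rot [-2.103 -2.332  0.003] F [-4.2 -0.6  1.4] w 0.122 gf 34.9
None
```

Emit:
drive_tool(motion=[[[0, 0.06, -0.19], [0, 0, 0], -1], [[0, 0.08, -0.19], [0, 0, 0], -1], [[0, 0.1, -0.19], [0, 0, 0], -1], [[0, 0.1, -0.19], [0, 0, 0], -1], [[0, 0.1, -0.19], [0, 0, 0], -1], [[0, 0, 0], [0, 0, 0], -1], [[0, 0, 0], [0, 0, 0], -1], [[0, 0, 0], [0, 0, 0], -1], [[0, 0, 0], [0, 0, 0], -1]])

```text
time: 18.5
position: [0.4249, 0.2184, 0.2193]
tool_rot: [2.105, 2.332, 0.002]
ft_force: [-0.1, 1.4, -4.0]
grip_width: 0.116
grip_force: 35.2
```

```bash
python3 - <<'E'
from h import *
s=st();C=cam('wrist');a=snap('wrist','w7.png')
hg=np.array([.5316,.2287,.1]);ex=np.array([-.9945,-.1045,0]);ez=np.array([0,0,1.]);ey=np.cross(ez,ex)
for t in (.3,.35,.4,.45,.5):
    X=ex*np.cos(t)+ez*np.sin(t);Z=ez*np.cos(t)-ex*np.sin(t)
    print(t,[np.round(proj('wrist',hg+X*x+Z*.006+s*ey*.0165,C)) for s in(-1,) for x in (.060,.043,.026)],np.round(proj('wrist',hg+X*.127+Z*.018-ey*.027,C)))
a=cv2.resize(a[120:360,240:560],(640,480));cv2.imwrite('pics/w7c.png',a[:,:,::-1])
E
```

```text
t 18.5 pos [0.4249 0.2184 0.2193] rot [2.105e+00 2.332e+00 2.000e-03] F [-0.1  1.4 -4. ] w 0.116 gf 35.2
0.3 [array([409., 247.]), array([435., 245.]), array([460., 242.])] [298. 245.]
0.35 [array([413., 249.]), array([438., 246.]), array([462., 243.])] [304. 248.]
0.4 [array([417., 250.]), array([441., 247.]), array([464., 243.])] [311. 251.]
0.45 [array([421., 251.]), array([444., 248.]), array([466., 244.])] [319. 255.]
0.5 [array([425., 253.]), array([448., 248.]), array([469., 244.])] [328. 259.]
```

View pics/w7c.png

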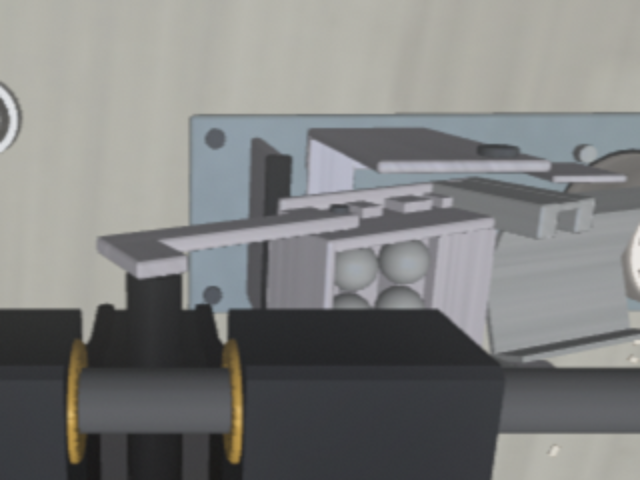

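Only two rows remain, at crop x 353 and 403, so the front row has gone. I'll lower the tray slowly.

Emit:
drive_tool(motion=[[[0, -0.14, 0.24], [0, 0, 0], -1], [[0, -0.13, 0.24], [0, 0, 0], -1], [[0, -0.12, 0.24], [0, 0, 0], -1], [[0, -0.12, 0.24], [0, 0, 0], -1], [[0, -0.11, 0.24], [0, 0, 0], -1], [[0, -0.11, 0.24], [0, 0, 0], -1], [[0, -0.1, 0.25], [0, 0, 0], -1], [[0, -0.1, 0.25], [0, 0, 0], -1], [[0, -0.1, 0.25], [0, 0, 0], -1], [[0, -0.09, 0.25], [0, 0, 0], -1], [[0, -0.09, 0.25], [0, 0, 0], -1], [[0, -0.08, 0.25], [0, 0, 0], -1]])

```text
time: 20.05
position: [0.4108, 0.2169, 0.1892]
tool_rot: [-2.104, -2.332, 0.003]
ft_force: [-6.0, -1.1, 4.5]
grip_width: 0.12
grip_force: 34.6
```

Emit:
drive_tool(motion=[[[0, -0.08, 0.25], [0, 0, 0], -1], [[0, -0.07, 0.25], [0, 0, 0], -1], [[0, -0.07, 0.25], [0, 0, 0], -1], [[0, -0.06, 0.25], [0, 0, 0], -1], [[0, -0.05, 0.25], [0, 0, 0], -1], [[0, -0.05, 0.25], [0, 0, 0], -1], [[0, -0.04, 0.25], [0, 0, 0], -1], [[0, -0.04, 0.25], [0, 0, 0], -1], [[0, -0.03, 0.15], [0, 0, 0], -1], [[0, 0, 0], [0, 0, 0], -1]])

```text
time: 21.3
position: [0.4055, 0.2164, 0.1672]
tool_rot: [-2.103, -2.332, 0.004]
ft_force: [-4.7, -0.8, 2.0]
grip_width: 0.119
grip_force: 34.8
```

```bash
python3 - <<'E'
from h import *
go(.4053,.2155,.169)
E
```

```text
t 21.3 pos [0.4055 0.2164 0.1672] rot [-2.103 -2.332  0.004] F [-4.7 -0.8  2. ] w 0.119 gf 34.8
shift cm [-0.09 -0.03 -0.18] yaw now 5.9 toolz [-0.0027 -0.0011 -1.    ]
```

Emit:
drive_tool(motion=[[[0, -0.03, 0.2], [0, 0, 0], -1], [[0, -0.03, 0.2], [0, 0, 0], -1], [[0, 0, 0.1], [0, 0, 0], -1], [[0, 0, 0], [0, 0, 0], -1]])

```text
time: 21.8
position: [0.4051, 0.2164, 0.1638]
tool_rot: [-2.103, -2.331, 0.004]
ft_force: [-10.0, -4.0, 14.8]
grip_width: 0.12
grip_force: 33.8
```

Emit:
drive_tool(motion=[[[0, -0.02, 0.15], [0, 0, 0], -1], [[0, 0, 0], [0, 0, 0], -1]])

```text
time: 22.05
position: [0.4051, 0.2164, 0.1635]
tool_rot: [-2.103, -2.33, 0.004]
ft_force: [-12.2, -5.3, 25.3]
grip_width: 0.119
grip_force: 33.1
```

Emit:
drive_tool(motion=[[[0, -0.15, -0.5], [0, 0, 0], -1], [[0, 0, 0], [0, 0, 0], -0.2], [[0, 0, 0], [0, 0, 0], -0.2], [[0, 0, -3], [0, 0, 0], -0.2], [[0, 0, -4], [0, 0, 0], -0.2], [[0, 0, -5], [0, 0, 0], -0.2], [[0, 0, 0], [0, 0, -10], -0.2], [[0, 0, 0], [0, 0, -10], -0.2], [[0, 0, 0], [0, 0, -10], -0.2], [[0, 0, 0], [0, 0, -10], -0.2], [[0, 0, 0], [0, 0, -10], -0.2], [[0, 0, 0], [0, 0, -10], -0.2]])

```text
time: 23.55
position: [0.4047, 0.2162, 0.2864]
tool_rot: [0.648, 3.074, -0.0]
ft_force: [-0.8, 0.4, 0.2]
grip_width: 0.402
grip_force: 0.0
```

Emit:
drive_tool(motion=[[[0, 0, 0], [0, 0, -10], -0.2], [[0, 0, 0], [0, 0, -10], -0.2], [[0, 0, 0], [0, 0, -10], -0.2], [[-1, 4, 0], [0, 0, 0], -0.2], [[-1, 4, 0], [0, 0, 0], -0.2], [[-1, 4, 0], [0, 0, 0], -0.2], [[-1, 4, 0], [0, 0, 0], -0.2], [[-1, 3, 0], [0, 0, 0], -0.2], [[0, 0, 0], [0, 0, 0], -0.2], [[0, 0, 0], [0, 0, 0], -0.2]])

```text
time: 24.8
position: [0.4352, 0.4094, 0.2863]
tool_rot: [-0.159, 3.137, -0.002]
ft_force: [0.7, -0.2, -0.6]
grip_width: 0.396
grip_force: 0.0
```

```bash
python3 - <<'E'
from h import *
s=st();C=cam('wrist');im=snap('wrist','w8.png')
go(.4945,.411,.12,96)
print('knob1',proj('wrist',[.4945,.411,.04],C),'knob2',proj('wrist',[.4047,.3688,.04],C),s['joint_positions'])
t=snap('top','t4.png')
a=cv2.resize(t[150:300,140:270],(350,404),interpolation=2);b=cv2.resize(im,(440,330));o=np.zeros((404,790,3),np.uint8);o[:,:350]=a;o[:330,350:]=b;cv2.imwrite('pics/m2.png',o[:,:,::-1])
E
```

```text
t 24.8 pos [0.4352 0.4094 0.2863] rot [-1.590e-01  3.137e+00 -2.000e-03] F [ 0.7 -0.2 -0.6] w 0.396 gf 0.0
t 24.85 pos [0.4353 0.409  0.2866] rot [ 1.580e-01 -3.138e+00  1.000e-03] F [ 0.4 -0.7  0.8] w 0.399 gf 0.0
shift cm [-5.91 -0.39 16.66] yaw now 95.78 toolz [ 0.e+00 -7.e-04 -1.e+00] turn -0.22 
knob1 [313.71534681 277.50124668] knob2 [279.30445555 186.23996974] [-1.44856513  0.25892217  0.77484258  1.6203848  -0.18386491  1.33877078
  1.02452182]
```

View pics/m2.png

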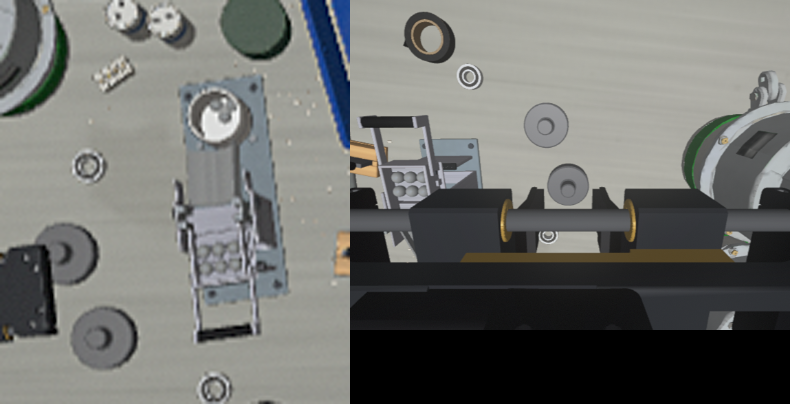

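Two rows remain in the level tray, and balls can be seen in the pot. Both caps are in place, with their knobs at full-image (317,275) and (284,185).

```bash
python3 - <<'E'
from h import *
C=cam('wrist');im=cv2.imread('pics/w8.png')
g=cv2.resize(cv2.cvtColor(im[230:300,280:360],cv2.COLOR_BGR2GRAY),None,fx=6,fy=6,interpolation=2)
for p in (30,22):
    c=cv2.HoughCircles(cv2.medianBlur(g,5),3,1,40,param1=60,param2=p,minRadius=45,maxRadius=90)
    if c is not None:
        for q in c[0][:3]: print(np.round(q/6+[280,230,0],1),ray('wrist',q[0]/6+280,q[1]/6+230,.04,C))
cv2.imwrite('pics/k.png',g)
E
```

```text
(no output)
```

View pics/k.png

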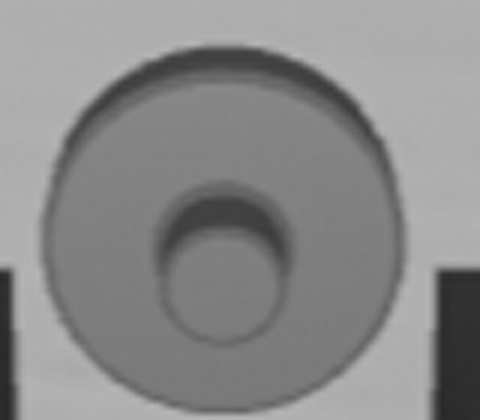

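The knob is centred between the fingers, so no sideways shift is needed. I'll move ahead 5.9 cm, down 19.4 cm and grip.

Emit:
drive_tool(motion=[[[-3, -0.05, 0], [0, 0, 0], 0], [[-2.9, -0.05, 0], [0, 0, 0], 0], [[0, 0, 4], [0, 0, 0], 0], [[0, 0, 4], [0, 0, 0], 0], [[0, 0, 4], [0, 0, 0], 0], [[0, 0, 4], [0, 0, 0], 0], [[0, 0, 2], [0, 0, 0], 0], [[0, 0, 1.35], [0, 0, 0], 0], [[0, 0, 0], [0, 0, 0], 0], [[0, 0, 0], [0, 0, 0], -1], [[0, 0, 0], [0, 0, 0], -1], [[0, 0, 0], [0, 0, 0], -1]], force=45)

```text
time: 26.4
position: [0.4939, 0.4157, 0.0939]
tool_rot: [-0.161, 3.137, 0.001]
ft_force: [0.7, -0.4, 1.8]
grip_width: 0.244
grip_force: 21.9
```

Emit:
drive_tool(motion=[[[0, 0, 0], [0, 0, 0], -1], [[0, 0, -1], [0, 0, 0], -1], [[0, 0, -3], [0, 0, 0], -1], [[0, 0, -5], [0, 0, 0], -1], [[0, 0, -5], [0, 0, 0], -1], [[0, 0, -5], [0, 0, 0], -1], [[0, 0, 0], [0, 0, 0], -1], [[0, 0, 0], [0, 0, 0], -1]])

```text
time: 27.4
position: [0.4933, 0.4152, 0.2829]
tool_rot: [0.161, -3.137, -0.0]
ft_force: [0.1, -0.7, -1.2]
grip_width: 0.236
grip_force: 45.0
```

```bash
python3 - <<'E'
from h import *
go(.635,.2395,.28,96)
C=cam('wrist');im=snap('wrist','w9.png')
print('pot rim',proj('wrist',[.635,.2395,.056],C))
E
```

```text
t 27.4 pos [0.4933 0.4152 0.2829] rot [ 0.161 -3.137 -0.   ] F [ 0.1 -0.7 -1.2] w 0.236 gf 45.0
shift cm [-12.3  -18.93   0.29] yaw now 95.87 toolz [-5.e-04  0.e+00 -1.e+00] turn -0.13 
pot rim [133.09140581 342.93284503]
```

View pics/w9.png

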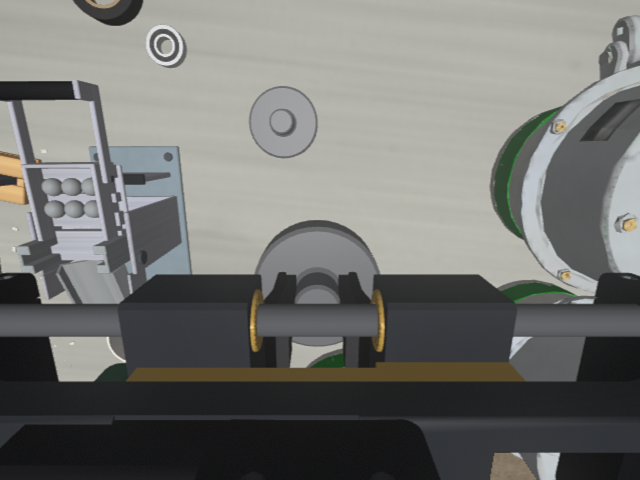

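Emit:
drive_tool(motion=[[[-3, -2.75, 0], [0, 0, 0], -1], [[-3.5, -3.25, 0], [0, 0, 0], -1], [[-3.5, -3.25, 0], [0, 0, 0], -1], [[-3.5, -3.25, 0], [0, 0, 0], -1], [[-3.5, -3.25, 0], [0, 0, 0], -1], [[-3.3, -3.15, 0], [0, 0, 0], -1], [[0, 0, 0], [0, 0, 0], -1], [[0, 0, 0], [0, 0, 0], -1], [[0, 0, 0], [0, 0, 0], -1]])

```text
time: 28.58
position: [0.7138, 0.2502, 0.2825]
tool_rot: [0.165, -3.136, -0.002]
ft_force: [0.6, 0.5, 0.4]
grip_width: 0.238
grip_force: 45.0
```

```bash
python3 - <<'E'
from h import *
s=st();C=cam('wrist');im=snap('wrist','w10.png')
print('pot rim',proj('wrist',[.635,.2395,.056],C))
Rt=R.from_rotvec(s['tool_rot']).as_matrix();P=lambda q:proj('wrist',Rt@np.array(q)+s['position'],C)
print('cap flat far edge',P([.0335,0,.074]),'skirt',P([.0335,0,.094]),'L/R',P([0,-.0335,.074]),P([0,.0335,.074]))
g=cv2.resize(im[140:300,220:420],(800,640),interpolation=2)[:600];cv2.imwrite('pics/w10c.png',g[:,:,::-1])
E
```

```text
t 28.57 pos [0.7138 0.2502 0.2825] rot [ 1.650e-01 -3.136e+00 -2.000e-03] F [0.6 0.5 0.4] w 0.238 gf 45.0
pot rim [314.6701517  137.24754674]
cap flat far edge [318.3731006  226.25047517] skirt [318.22256512 218.1873891 ] L/R [252.69921623 290.37990234] [383.95768368 290.33003488]
```

View pics/w10c.png

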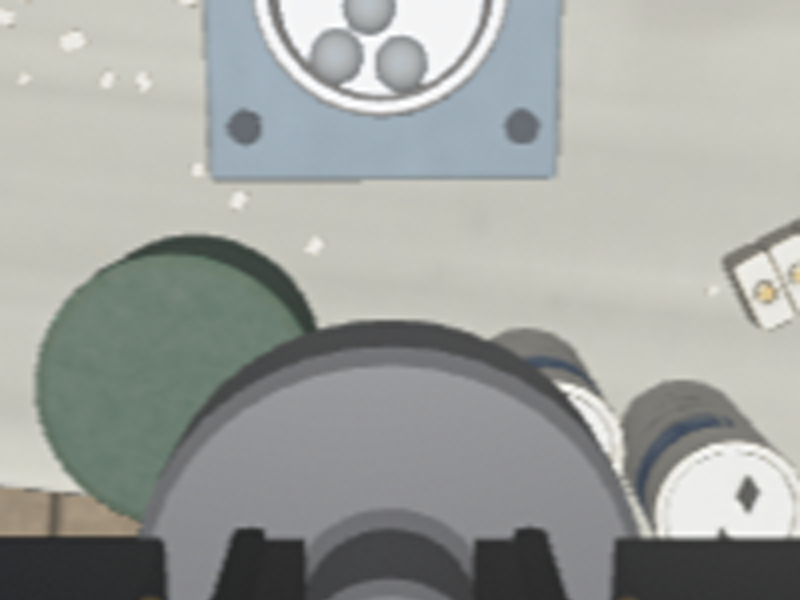

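The pot holds exactly three balls and the cap sits centred in the grip. Next I'll fit the rim in the full image.

```bash
python3 - <<'E'
from h import *
C=cam('wrist');im=cv2.imread('pics/w10.png')
y0,x0=90,260
g=cv2.cvtColor(im[y0:185,x0:370],7);hsv=cv2.cvtColor(im[y0:185,x0:370],cv2.COLOR_BGR2HSV)
print(proj('wrist',[.635,.2395,.056],C),[np.round(proj('wrist',[.635+dx,.2395+dy,.056],C)-proj('wrist',[.635,.2395,.056],C),1) for dx,dy in((.0285,0),(-.0285,0),(0,.0285))])
o=cv2.resize(im[y0:185,x0:370],None,fx=6,fy=6,interpolation=2)
p=proj('wrist',[.635,.2395,.056],C)
pts=np.array([(proj('wrist',[.635+.0285*np.cos(t),.2395+.0285*np.sin(t),.056],C)-[x0,y0]+.5)*6 for t in np.linspace(0,6.28,60)]).astype(int)
cv2.polylines(o,[pts],True,(0,0,255),1);cv2.imwrite('pics/rim.png',o)
E
```

```text
[314.77481351 137.05435001] [array([-3.3, 33. ]), array([  3.4, -34.6]), array([32.3,  3.5])]
```

View pics/rim.png

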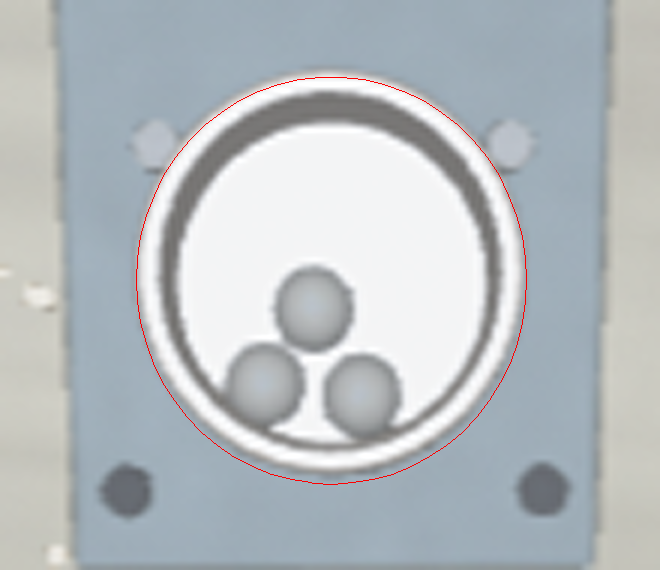

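The rim sits 1.3 mm nearer the robot than assumed, so the pot is at about (.6337,.2394).

Emit:
drive_tool(motion=[[[4.1, -0.1, 0], [0, 0, 0], -1], [[4, -0.1, 0], [0, 0, 0], -1], [[0, 0, 4], [0, 0, 0], -1], [[0, 0, 4], [0, 0, 0], -1], [[0, 0, 3], [0, 0, 0], -1], [[0, 0, 1.5], [0, 0, 0], -1], [[0, 0, 0], [0, 0, 0], -1], [[0, 0, 0], [0, 0, 0], -1]])

```text
time: 29.62
position: [0.6353, 0.2382, 0.1598]
tool_rot: [-0.161, 3.135, 0.001]
ft_force: [0.0, 1.0, -0.2]
grip_width: 0.237
grip_force: 45.0
```

```bash
python3 - <<'E'
from h import *
go(.6332,.2398,.139,96)
E
```

```text
t 29.62 pos [0.6353 0.2382 0.1598] rot [-1.610e-01  3.135e+00  1.000e-03] F [ 0.   1.  -0.2] w 0.237 gf 45.0
shift cm [0.2  0.18 2.08] yaw now 95.89 toolz [ 0.0023  0.001  -1.    ] turn -0.11
```

Emit:
drive_tool(motion=[[[0.18, 0.17, 0], [0, 0, 0], -1], [[0, 0, 0.6], [0, 0, 0], -1], [[0, 0, 0.3], [0, 0, 0], -1], [[0, 0, 0.3], [0, 0, 0], -1], [[0, 0, 0.3], [0, 0, 0], -1], [[0, 0, 0], [0, 0, 0], -1]])

```text
time: 30.38
position: [0.6325, 0.2395, 0.1429]
tool_rot: [0.161, -3.137, 0.0]
ft_force: [-0.2, 0.1, 0.3]
grip_width: 0.238
grip_force: 45.0
```

Emit:
drive_tool(motion=[[[0, 0, 0.2], [0, 0, 0], -1], [[0, 0, 0.2], [0, 0, 0], -1], [[0, 0, 0], [0, 0, 0], -1]])

```text
time: 30.75
position: [0.6325, 0.2395, 0.139]
tool_rot: [0.161, -3.137, -0.0]
ft_force: [-0.0, 0.7, -0.7]
grip_width: 0.237
grip_force: 45.0
```

Emit:
drive_tool(motion=[[[0, 0, 0.15], [0, 0, 0], -1], [[0, 0, 0.15], [0, 0, 0], -1], [[0, 0, 0], [0, 0, 0], -1]])

```text
time: 31.12
position: [0.6327, 0.2396, 0.1363]
tool_rot: [-0.161, 3.137, 0.001]
ft_force: [0.7, 0.4, 1.3]
grip_width: 0.241
grip_force: 45.0
```

Emit:
drive_tool(motion=[[[0, 0, 0.15], [0, 0, 0], -1], [[0, 0, 0.1], [0, 0, 0], -1], [[0, 0, 0], [0, 0, 0], -1]])

```text
time: 31.5
position: [0.633, 0.2396, 0.1356]
tool_rot: [-0.161, 3.136, 0.002]
ft_force: [-2.4, 0.6, 8.8]
grip_width: 0.241
grip_force: 45.0
```

Emit:
drive_tool(motion=[[[0, 0, 0.15], [0, 0, 0], -1], [[0, 0, 0.15], [0, 0, 0], -1], [[0, 0, 0], [0, 0, 0], -1]])

```text
time: 31.88
position: [0.6333, 0.2396, 0.1347]
tool_rot: [-0.161, 3.136, 0.004]
ft_force: [-6.4, -1.4, 20.2]
grip_width: 0.237
grip_force: 45.0
```

Emit:
drive_tool(motion=[[[0, 0, 0.15], [0, 0, 0], -1], [[0, 0, 0.1], [0, 0, 0], -1], [[0, 0, 0], [0, 0, 0], -1]])

```text
time: 32.25
position: [0.6335, 0.2396, 0.1344]
tool_rot: [-0.161, 3.136, 0.005]
ft_force: [-11.1, -1.6, 30.0]
grip_width: 0.235
grip_force: 45.0
```

Emit:
drive_tool(motion=[[[0, 0, -0.6], [0, 0, 0], -1], [[0, 0, 0], [0, 0, 0], -1], [[0, 0, 0], [0, 0, 0], -0.4], [[0, 0, 0], [0, 0, 0], -0.4], [[0, 0, 0], [0, 0, 0], -0.4], [[0, 0, 0.1], [0, 0, 0], -0.4], [[0, 0, 0.2], [0, 0, 0], -0.4], [[0, 0, 0], [0, 0, 0], -0.4]])

```text
time: 33.25
position: [0.6325, 0.2394, 0.1312]
tool_rot: [0.161, -3.137, -0.0]
ft_force: [0.2, 0.7, 0.0]
grip_width: 0.294
grip_force: 0.5
```

Emit:
drive_tool(motion=[[[0, 0, 0.15], [0, 0, 0], -0.4], [[0, 0, 0.15], [0, 0, 0], -0.4], [[0, 0, 0], [0, 0, 0], -0.4]])

```text
time: 33.62
position: [0.6327, 0.2393, 0.1309]
tool_rot: [0.161, -3.137, -0.002]
ft_force: [-6.7, -2.2, 14.6]
grip_width: 0.298
grip_force: 7.4
```

Emit:
drive_tool(motion=[[[0, 0, 0.2], [0, 0, 0], -0.4], [[0, 0, 0.2], [0, 0, 0], -0.4], [[0, 0, 0], [0, 0, 0], -0.4]])

```text
time: 34.0
position: [0.6326, 0.2392, 0.1303]
tool_rot: [0.161, -3.136, -0.005]
ft_force: [-13.4, -4.1, 32.5]
grip_width: 0.296
grip_force: 16.1
```

Emit:
drive_tool(motion=[[[0, 0, -0.8], [0, 0, 0], -0.4], [[0, 0, 0], [0, 0, 0], -1], [[0, 0, 0], [0, 0, 0], -1], [[0, 0, 0], [0, 0, 0], -1], [[0, 0, -0.3], [0, 0, 0], -1], [[0, 0, -0.8], [0, 0, 0], -1], [[0, 0, -1.5], [0, 0, 0], -1], [[0, 0, -2], [0, 0, 0], -1], [[0, 0, -2], [0, 0, 0], -1], [[0, 0, -2], [0, 0, 0], -1], [[0, 0, -2], [0, 0, 0], -1], [[0, 0, -2], [0, 0, 0], -1]], force=40)

```text
time: 35.5
position: [0.6325, 0.2394, 0.2597]
tool_rot: [-0.161, 3.137, 0.0]
ft_force: [0.8, 0.3, -1.4]
grip_width: 0.238
grip_force: 40.0
```

Emit:
drive_tool(motion=[[[0, 0, -2.5], [0, 0, 0], -1], [[0, 0, -2.5], [0, 0, 0], -1], [[0, 0, -2], [0, 0, 0], -1], [[0, 0, -1], [0, 0, 0], -1], [[0, 0, 0], [0, 0, 0], -1], [[0, 0, 0], [0, 0, 0], -1]])

```text
time: 36.25
position: [0.6322, 0.2394, 0.3371]
tool_rot: [0.161, -3.136, 0.001]
ft_force: [0.6, 0.0, -2.6]
grip_width: 0.238
grip_force: 40.0
```

```bash
python3 - <<'E'
from h import *
# kit: target pot place = original spot, kit frame
go(.6735,-.246,.34,96)
im=snap('wrist','w11.png');t=snap('scene','s2.png')
o=np.zeros((400,800,3),np.uint8);o[:,:400]=cv2.resize(im[140:380,200:440],(400,400));o[:,400:]=cv2.resize(t[220:340,120:240],(400,400),interpolation=2);cv2.imwrite('pics/m3.png',o[:,:,::-1])
E
```

```text
t 36.25 pos [0.6322 0.2394 0.3371] rot [ 1.610e-01 -3.136e+00  1.000e-03] F [ 0.6  0.  -2.6] w 0.238 gf 40.0
shift cm [  0.85 -48.71  -0.27] yaw now 95.87 toolz [-1.5e-03 -6.0e-04 -1.0e+00] turn -0.13
```

View pics/m3.png

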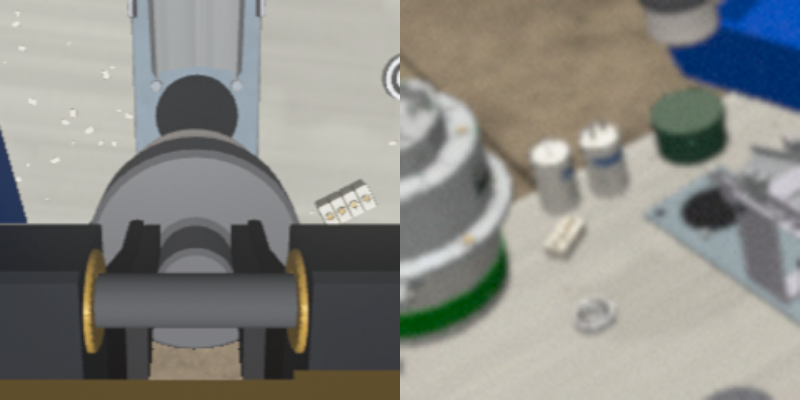

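The mat is empty and the capped pot hangs from the gripper. That makes 16 pictures viewed, over the limit of 14, so from here I'll work from numbers only.

Emit:
drive_tool(motion=[[[0, -1.5, 0], [0, 0, 0], -1], [[0, -3, 0], [0, 0, 0], -1], [[0.1, -4.4, 0], [0, 0, 0], -1], [[0.1, -4.5, 0], [0, 0, 0], -1], [[0.1, -4.5, 0], [0, 0, 0], -1], [[0.1, -4.5, 0], [0, 0, 0], -1], [[0.1, -4.5, 0], [0, 0, 0], -1], [[0.1, -4.5, 0], [0, 0, 0], -1], [[0.1, -4.5, 0], [0, 0, 0], -1], [[0.1, -4.5, 0], [0, 0, 0], -1], [[0, -4, 0], [0, 0, 0], -1], [[0, -2.5, 0], [0, 0, 0], -1]])

```text
time: 37.85
position: [0.6711, -0.2323, 0.338]
tool_rot: [0.154, -3.137, 0.002]
ft_force: [0.7, 0.5, -1.2]
grip_width: 0.239
grip_force: 40.0
```

Emit:
drive_tool(motion=[[[0, -1.5, 0], [0, 0, 0], -1], [[0, 0, 0], [0, 0, 0], -1], [[0, 0, 0], [0, 0, 0], -1]])

```text
time: 38.22
position: [0.6745, -0.2414, 0.3381]
tool_rot: [-0.164, 3.137, 0.002]
ft_force: [-0.1, -0.2, -1.0]
grip_width: 0.238
grip_force: 40.0
```

```bash
python3 - <<'E'
from h import *
go(.674,-.246,.131,96)
E
```

```text
t 38.23 pos [ 0.6745 -0.2414  0.3381] rot [-1.640e-01  3.137e+00  2.000e-03] F [-0.1 -0.2 -1. ] w 0.238 gf 40.0
shift cm [ 0.1  -0.48 20.71] yaw now 95.97 toolz [ 1.0e-04  1.2e-03 -1.0e+00] turn -0.03
```

Emit:
drive_tool(motion=[[[0.1, -0.4, 2], [0, 0, 0], -1], [[0, 0, 3], [0, 0, 0], -1], [[0, 0, 3.5], [0, 0, 0], -1], [[0, 0, 3.5], [0, 0, 0], -1], [[0, 0, 3.5], [0, 0, 0], -1], [[0, 0, 2.5], [0, 0, 0], -1], [[0, 0, 1.3], [0, 0, 0], -1], [[0, 0, 0.7], [0, 0, 0], -1], [[0, 0, 0.3], [0, 0, 0], -1], [[0, 0, 0], [0, 0, 0], -1]])

```text
time: 39.48
position: [0.6739, -0.2471, 0.1359]
tool_rot: [-0.161, 3.136, -0.001]
ft_force: [-0.5, -0.1, -1.8]
grip_width: 0.24
grip_force: 40.0
```

Emit:
drive_tool(motion=[[[0, 0, 0.2], [0, 0, 0], -1], [[0, 0, 0.2], [0, 0, 0], -1], [[0, 0, 0], [0, 0, 0], -1]])

```text
time: 39.85
position: [0.6735, -0.2469, 0.1311]
tool_rot: [0.161, -3.137, -0.0]
ft_force: [-0.4, 1.3, -1.5]
grip_width: 0.243
grip_force: 40.0
```

Emit:
drive_tool(motion=[[[0, 0, 0.15], [0, 0, 0], -1], [[0, 0, 0.15], [0, 0, 0], -1], [[0, 0, 0], [0, 0, 0], -1]])

```text
time: 40.22
position: [0.6737, -0.2474, 0.1296]
tool_rot: [-0.16, 3.136, -0.0]
ft_force: [-0.8, 0.4, 5.1]
grip_width: 0.239
grip_force: 40.0
```

Emit:
drive_tool(motion=[[[0, 0, 0.1], [0, 0, 0], -1], [[0, 0, 0], [0, 0, 0], -1]])

```text
time: 40.48
position: [0.6737, -0.2475, 0.1296]
tool_rot: [-0.16, 3.136, 0.0]
ft_force: [-3.4, 0.4, 10.2]
grip_width: 0.241
grip_force: 40.0
```

The pot stands in the kit tray at the expected height. I'll release it and check the propeller's height near the gate by triangulating from saved pictures.

Emit:
drive_tool(motion=[[[0, 0, -0.25], [0, 0, 0], -1], [[0, 0, 0], [0, 0, 0], -0.2], [[0, 0, 0], [0, 0, 0], -0.2], [[0, 0, 0], [0, 0, 0], -0.2], [[0, 0, -2], [0, 0, 0], -0.2], [[0, 0, -5], [0, 0, 0], -0.2], [[0, 0, -5], [0, 0, 0], -0.2], [[0, 0, -5], [0, 0, 0], -0.2], [[0, 0, -3], [0, 0, 0], -0.2], [[0, 0, 0], [0, 0, 0], -0.2], [[0, 0, 0], [0, 0, 0], -0.2]])

```text
time: 41.85
position: [0.6733, -0.2469, 0.3296]
tool_rot: [0.161, -3.137, -0.001]
ft_force: [0.0, 0.0, -0.6]
grip_width: 0.399
grip_force: 0.0
```

```bash
python3 - <<'E'
from h import *
def rr(n,u,v,pose=None):
    K,A,o,c=cam(n)
    if pose:
        T=np.array(c['tool_from_camera']);Rt=R.from_rotvec(pose[1]).as_matrix();A=Rt@T[:3,:3];o=Rt@T[:3,3]+np.array(pose[0])
    p=np.linalg.inv(K)@[u,v,1];return o,A@np.array([p[0],-p[1],-1])
def tri(L):
    S=0;b=0
    for o,d in L:
        d=d/np.linalg.norm(d);P=np.eye(3)-np.outer(d,d);S=S+P;b=b+P@o
    x=np.linalg.solve(S,b);return x,[np.linalg.norm(np.cross(d/np.linalg.norm(d),x-o)) for o,d in L]
w1=([.6275,-.1585,.3508],[.151,-3.135,.004]);w3=([.6377,.2368,.3277],[-.156,3.137,-.001])
# extract the tip: bright low-sat blob extremum nearest gate
for f,box in (('top0',(262,225,300,262)),('w1',(500,70,590,140)),('w3',(130,10,235,90))):
    im=cv2.imread(f'pics/{f}.png');x0,y0,x1,y1=box;p=cv2.cvtColor(im[y0:y1,x0:x1],cv2.COLOR_BGR2HSV)
    print(f);
    blk=np.argwhere(p[:,:,2]<60);print(' black bar bbox',blk.min(0)[::-1]+[x0,y0],blk.max(0)[::-1]+[x0,y0])
    wood=(p[:,:,1]>90)&(p[:,:,0]<30);q=np.argwhere(wood);print(' wood bbox',q.min(0)[::-1]+[x0,y0],q.max(0)[::-1]+[x0,y0])
    rs=2 if f!='top0' else 1
    for r in range(0,y1-y0,rs): print(''.join('#' if p[r,c,2]<60 else 'o' if wood[r,c] else 'W' if p[r,c,2]>190 and p[r,c,1]<15 else 'w' if p[r,c,2]>150 and p[r,c,1]<25 else '.' for c in range(0,x1-x0,rs)))
E
```

```text
top0
 black bar bbox [269 242] [286 258]
 wood bbox [265 236] [290 253]
w...w......w..www....ww...............
w.......w..w.........ww...............
....w..ww............ww...............
ww.ww.wwww..w..wwwwwwww...............
.wwwwww.www.ww.wwwwwwww..............w
w.w...www...www.ww..www.............wW
...wwwww.wwwww..w.w.www............wWw
.www.w..ww...w.....w.ww............www
w.ww..ww..............w...www.....www.
......ww................wwwwww....w...
.........w...........wwwwwwwwwwww.....
....oo...............wwwwwww..........
www.oooooooooooooo...wwwwww...........
www.ooooooooooooo.ww.w................
ww..ooooooooooooow....................
ww..ooooooooooooo.....................
www.ooooooooooooo....................w
.w.oo..######.o.o....................w
.w.oo..###############..............ww
ww.o...################...........wwww
w..o.ooooo#############...........wwww
w..oooooooooooooooooooo.o.......wwwwww
ww.ooooooooooooooooooooooo......wwwwww
ww.ooooooooooooooooooooooooo....wwwwww
ww.oooooooooooooooooooooooooo.....wwww
ww.oooooooooooooooooooooooooo.......ww
ww.ooooooooooo
[... 3624 characters left out ...]
........oooooooooooooooooooooooooooooooooooooowwwwww
...........oooooooooooooooooooooooooooooooooooowwwwww
.............ooooooooooooooooooooooooooooooo..owwwwww
.................ooooooooooooooooooooooooooo...wwwwww
.....................ooooooooooooooooooooooo.o.wwwwww
......................w...oooooooooooooooooo.o.wwwwww
......................wwwwww...ooooooooooooo.o.wwwwww
......................wwwwwwwwww...o.ooooooo.owwwwwww
......................wwwwwwwwwwwwwww........owwwwwww
......................wwwwwwwwwwwwwwwwwWww..oowwwwwww
......................wwwwwwwwwwwwwwwwWWwwwwwwwwwwwww
......................wwwwwwwwwwwwwwwwwwwwwwwwwwwwwww
......................wwwwwwwwwwwwwwwwwwwwwwwwwwwwwww
```

```bash
cat > tri.py <<'E'
from h import *
def rr(n,u,v,pose=None):
    K,A,o,c=cam(n)
    if pose:
        T=np.array(c['tool_from_camera']);Rt=R.from_rotvec(pose[1]).as_matrix();A=Rt@T[:3,:3];o=Rt@T[:3,3]+np.array(pose[0])
    p=np.linalg.inv(K)@[u,v,1];return o,A@np.array([p[0],-p[1],-1])
def tri(L):
    S=0;b=0
    for o,d in L:
        d=d/np.linalg.norm(d);P=np.eye(3)-np.outer(d,d);S=S+P;b=b+P@o
    x=np.linalg.solve(S,b);return np.round(x,4),np.round([np.linalg.norm(np.cross(d/np.linalg.norm(d),x-o)) for o,d in L],4)
w1=([.6275,-.159,.3508],[.15,-3.135,.005]);w3=([.6377,.2368,.3277],[-.156,3.137,-.001])
E
python3 - <<'E'
from tri import *
a=rr('top',283,236.5);b=rr('wrist',555,106,w1);c=rr('wrist',160,44,w3)
print(tri([a,b]),tri([b,c]),tri([a,c]),tri([a,b,c]))
# gate bar ends top0 (268.3,243.5)-(285,244.5) ; w3 bar ends (150,36)-(213,49)
print('bar',tri([rr('top',276.7,244),rr('wrist',180,41,w3)]))
for u,v in((269,243.7),(285,244.5)): print(ray('top',u,v,.048))
go(.4846,.0826,.25,-5)
E
```

```text
(array([0.4996, 0.0577, 0.0862]), array([0.0033, 0.0033])) (array([0.4906, 0.0741, 0.0576]), array([0.0012, 0.0012])) (array([0.4968, 0.0673, 0.0531]), array([0.0097, 0.0097])) (array([0.4958, 0.0691, 0.0617]), array([0.0115, 0.0036, 0.0085]))
bar (array([0.4832, 0.0839, 0.0385]), array([0.0029, 0.0029]))
[0.48660377 0.10293329 0.048     ]
[0.4830277  0.05796576 0.048     ]
t 41.85 pos [ 0.6733 -0.2469  0.3296] rot [ 1.610e-01 -3.137e+00 -1.000e-03] F [ 0.   0.  -0.6] w 0.399 gf 0.0
shift cm [15.4  34.7   7.97] yaw now 95.86 toolz [-1.e-04  4.e-04 -1.e+00] turn -79.14
```

Emit:
drive_tool(motion=[[[0, 0, 0], [0, 0, 10.1], -0.4], [[0, 0, 0], [0, 0, 10.1], -0.4], [[0, 0, 0], [0, 0, 10.1], -0.4], [[0, 0, 0], [0, 0, 10.1], -0.4], [[0, 0, 0], [0, 0, 10.1], -0.4], [[0, 0, 0], [0, 0, 10.1], -0.4], [[0, 0, 0], [0, 0, 10.1], -0.4], [[0, 0, 0], [0, 0, 10.1], -0.4], [[0, 0, 0], [0, 0, 10.1], -0.4], [[0, 0, 0], [0, 0, 10.1], -0.4], [[4, -2.7, 0], [0, 0, 0], -0.4], [[4, -2.7, 0], [0, 0, 0], -0.4]])

```text
time: 43.35
position: [0.6257, -0.1618, 0.3276]
tool_rot: [-2.319, -2.117, 0.005]
ft_force: [0.4, 1.2, 0.2]
grip_width: 0.298
grip_force: 0.0
```

Emit:
drive_tool(motion=[[[4, -2.7, 0], [0, 0, 0], -0.4], [[4, -2.7, 0], [0, 0, 0], -0.4], [[4, -2.7, 0], [0, 0, 0], -0.4], [[4, -2.7, 0], [0, 0, 0], -0.4], [[4, -2.7, 0], [0, 0, 0], -0.4], [[4, -2.7, 0], [0, 0, 0], -0.4], [[0, 0, 4], [0, 0, 0], -0.4], [[0, 0, 4], [0, 0, 0], -0.4], [[0, 0, 0], [0, 0, 0], -0.4], [[0, 0, 0], [0, 0, 0], -0.4]])

```text
time: 44.6
position: [0.4874, 0.091, 0.2505]
tool_rot: [2.318, 2.119, 0.0]
ft_force: [0.7, -0.1, 0.6]
grip_width: 0.299
grip_force: 0.0
```

```bash
python3 - <<'E'
from tri import *
s=st();C=cam('wrist');im=snap('wrist','w12.png')
go(.4853,.0906,.105,-5)
print('bar',[np.round(proj('wrist',p,C)) for p in([.4846,.0826,.048],[.4866,.1045,.048],[.4827,.0607,.048])],'blade',proj('wrist',[.496,.068,.06],C))
print(s['joint_positions'])
p=cv2.cvtColor(im[150:280,240:400],cv2.COLOR_RGB2HSV);wood=(p[:,:,1]>90)&(p[:,:,0]<30)
for r in range(0,130,3): print(150+r,''.join('#' if p[r,c,2]<60 else 'o' if wood[r,c] else 'W' if p[r,c,2]>190 and p[r,c,1]<15 else 'w' if p[r,c,2]>150 and p[r,c,1]<25 else '.' for c in range(0,160,2)))
E
```

```text
t 44.6 pos [0.4874 0.091  0.2505] rot [2.318 2.119 0.   ] F [ 0.7 -0.1  0.6] w 0.299 gf 0.0
t 44.65 pos [0.4878 0.0911 0.2509] rot [2.318e+00 2.119e+00 2.000e-03] F [ 0.3 -0.8 -0.3] w 0.298 gf 0.0
shift cm [-0.08 -0.27 14.59] yaw now -5.15 toolz [ 1.6e-03  5.0e-04 -1.0e+00] turn -0.15 
bar [array([315., 240.]), array([314., 215.]), array([315., 264.])] blade [329.36698385 259.24258243]
[-1.39514401 -0.02276375  1.16311151  1.912448    0.02273712  1.23772135
 -0.32946694]
150 wwwwwwwwwwwwwwWWWWWWWwwwwwWWWWWWwwwwwwwwwwwwwwwwwwwwwwwwwwwwwwwwwwwwwwWwwwWWwwww
153 wwwWwwwwwwwwwwwWWWWWWwwwwwWWWWWWwwwwwwwwwwwwwwwwwwwwwwwwwwwwwwwwwwwwwWWwwwWWWWww
156 wwwwwwwwwwwwwwwWWWWWWWwwwwwWWWWWwwwwwwwwwwwwwwwwwwwwwwwwwwwwwwwwwwwwwWWwwwWWWwww
159 wwwWwwwwwwwwwwwwWWWWWwwwwwwWWWWWwwwwwwwwwwwwwwwwwwwwwwwwwwwwwwwwwwwwwwWwwwWWWwww
162 wwwwwwwwwwwwwwwwWwWWWWwwwwWWWWWWWwwwwwwwwwwwwwwwwwwwwWWWwwwwwwwwwwwwwwWWwwwWWwww
165 wwwwwwwwwwwwwwwWWWWWWWwwwwwWWWWWWwwwwwwwwwwwwwwwwwwwwwWwwwwwwwwwwwwwwwWWwwwWWwww
168 wwwwwwwwwwwwwwwwWWWWWWwwwwwWWWWWwwwwwwwwwwwwwwwwwwwwwwwwwwwwwwwwwwwwwwWWwwWWWWww
171 wwwwwwwwwwwwwwwwwWWWWWWww
[... 2415 characters left out ...]
....................
258 .........................ooooooooo#.....wwwwwW.oo...............................
261 .........................ooooooooo#.....wwwwwwW.o...............................
264 .........................ooooooooo......wwwwwwWW................................
267 .........................ooooooooo.w.wwwwwwwwwwWWw..............................
270 ..........................ooo....owwwwwwwwwwwwwWWWw.............................
273 .................###.............wwwwwwwwwwwwwwWWWW.......###...................
276 ######..........#########........wwwwwwwwwwwwwwWWWWW.#########..........########
279 ######..........#########.......wwwwwwwwwwwwwwwwWWWW.#########..........########
```

Emit:
drive_tool(motion=[[[0.2, -0.33, 3], [0, 0, 0], -0.4], [[0, 0, 3], [0, 0, 0], -0.4], [[0, 0, 3], [0, 0, 0], -0.4], [[0, 0, 2], [0, 0, 0], -0.4], [[0, 0, 1.5], [0, 0, 0], -0.4], [[0, 0, 1], [0, 0, 0], -0.4], [[0, 0, 0.6], [0, 0, 0], -0.4], [[0, 0, 0], [0, 0, 0], -0.4]], force=40)

```text
time: 45.65
position: [0.484, 0.0934, 0.1088]
tool_rot: [2.319, 2.12, 0.0]
ft_force: [-0.8, 0.2, -0.7]
grip_width: 0.296
grip_force: 0.0
```

```bash
python3 - <<'E'
from h import *
go(.4847,.0930,.107,-5)
E
```

```text
t 45.65 pos [0.484  0.0934 0.1088] rot [2.319 2.12  0.   ] F [-0.8  0.2 -0.7] w 0.296 gf 0.0
shift cm [-0.03  0.07  0.18] yaw now -5.13 toolz [ 2.e-04  1.e-04 -1.e+00] turn -0.13
```

Emit:
drive_tool(motion=[[[0, 0, 0.2], [0, 0, 0], -0.4], [[0, 0, 0], [0, 0, 0], -1], [[0, 0, 0], [0, 0, 0], -1], [[0, 0, 0], [0, 0, 0], -1], [[0, 0, -0.5], [0, 0, 0], -1], [[0, 0, -1.5], [0, 0, 0], -1], [[0, 0, -2.5], [0, 0, 0], -1], [[0, 0, -4], [0, 0, 0], -1], [[0, 0, -5], [0, 0, 0], -1], [[0, 0, -5], [0, 0, 0], -1], [[0, 0, 0], [0, 0, 0], -1], [[0, 0, 0], [0, 0, 0], -1]])

```text
time: 47.15
position: [0.4836, 0.0932, 0.2915]
tool_rot: [-2.318, -2.119, -0.001]
ft_force: [-0.1, 0.0, -1.0]
grip_width: 0.12
grip_force: 40.0
```

```bash
python3 - <<'E'
from tri import *
s=st();C=cam('wrist');im=snap('wrist','w13.png')
# expected: bar centre at tool (x=-.011 , 0, .051+.009)
Rt=R.from_rotvec(s['tool_rot']).as_matrix();P=lambda q:np.round(proj('wrist',Rt@np.array(q)+s['position'],C))
print('bar ends near/far',P([.011,0,.06]),P([-.033,0,.06]))
print('hinge slot',[np.round(proj('wrist',[.5316-.009*.9945,.2287-.009*.1045,.1],C))])
p=cv2.cvtColor(im[150:330,240:400],cv2.COLOR_RGB2HSV);wood=(p[:,:,1]>90)&(p[:,:,0]<30)
for r in range(60,180,3): print(150+r,''.join('#' if p[r,c,2]<60 else 'o' if wood[r,c] else '+' if p[r,c,2]<140 else 'W' if p[r,c,2]>190 and p[r,c,1]<15 else 'w' if p[r,c,2]>150 and p[r,c,1]<25 else '.' for c in range(0,160,2)))
E
```

```text
t 47.15 pos [0.4836 0.0932 0.2915] rot [-2.318e+00 -2.119e+00 -1.000e-03] F [-0.1  0.  -1. ] w 0.12 gf 40.0
bar ends near/far [317. 279.] [317. 362.]
hinge slot [array([354.,  52.])]
210 WWWWWWWWWWWWWWWWWWwwWWWWwWWW.ooooooooooo.ooooooooo.wwwwWWWWwWwWwwwwWWWWWWWWWWWWW
213 wwWwWWWWWWWWWWWwWWwwwWWWwwWW.ooooooooooo.ooooooooo.wwwwwWWWwWwwwww.WWWWWWWWWWWWW
216 wwwwWWWWWWWWWwwwwwWwwwWWwwWW.ooooooooooo.ooooooooo.wwwwwwWWWwwwwwWWWWWWWWWWWWWWW
219 wwwWWWWWWWWWWWWwwWWwwwWWWWwW.ooooooooooo.ooooooooo.wwwwwwWWWWWwwwwwWWWWWWWWwwWWW
222 WwwwWwWWWWWWWWwwwwwwwwWWWWwW.ooooooooooo.ooooooooo.wwwwwwwwWWwWwwWWWWWWW.wWWWWWW
225 wwwwWwWWWWWWWWWwwWWwwwwWWWWW.ooooooooooo.ooooooooo.wwwwwWwWWWwWWwwwwWWWWWWWWWWWW
228 WwwwWWWWWWWWWWWWwwwwwwWWWwwW.ooooooooooooooooooooowwwwwwWWwWWwwwwWWWWWWWWWWWWWWW
231 WWwwWWWWWWWWWWwwwwwwwwWWWwWw.ooooooooooooooooooooowwwwwwwwwWwwwwwWWWWWWWWWWWWWWW
234 WwwwWwWWWWWWwwWwwwwwwwwWWWWW.ooooooooooooooooooooowwwwwwWwwWwwwwwwwwwwww.+++++++
237 WWwwwWwWWWWWwwwwwwwwwwwwWwwW.ooooooooooooooooooooowwwww+++++++++++++++++++++++++
240 WwwwwWWWWWWWWwwwwwwwwwwwWwWW.ooooooooooooooooooooo+++++++++++++
[... 1782 characters left out ...]
o##+##+##########+##
306 #################ooo++++++++++++++++++++++++++++++++++++++ooo##++++####+########
309 ############+#+#+oo+++++++++++++++++++++++++++++++++++++++ooo+##+++#############
312 +++++++++++++++#ooo++++++++++++++++++++++++++++++++++++++++ooo++++++++++++++++++
315 +++++++++++++++#ooo++++++++++++++++++++++++++++++++++++++++ooo++++++++++++++++++
318 +++++++++++++++#ooo++++++++++++++++++++++++++++++++++++++++ooo++++++++++++++++++
321 +++++++++++++++#ooo++++++++++++++++++++++++++++++++++++++++ooo++++++++++++++++++
324 ++++++++++++++++ooo++++++++++++++++++++++++++++++++++++++++ooo++++++++++++++++++
327 ++++++++++++++++ooo++++++++++++++++++++++++++++++++++++++++ooo++++++++++++++++++
```

The gate is held upright. Next I'll turn to the tray's direction and stop beside it, so one image shows both the balls and the gate's foot.

Emit:
drive_tool(motion=[[[0, 0, -0.3], [0, 0, -5.5], -1], [[0, 0, -0.3], [0, 0, -5.6], -1], [[2.1, 2.3, 0], [0, 0, 0], -1], [[2.1, 2.3, 0], [0, 0, 0], -1], [[0, 0, 0], [0, 0, 0], -1], [[0, 0, 0], [0, 0, 0], -1]])

```text
time: 47.95
position: [0.5246, 0.1386, 0.2964]
tool_rot: [2.104, 2.332, -0.006]
ft_force: [0.2, -0.5, -0.3]
grip_width: 0.123
grip_force: 40.0
```

```bash
python3 - <<'E'
from tri import *
s=st();C=cam('wrist');im=snap('wrist','w14.png')
Rt=R.from_rotvec(s['tool_rot']).as_matrix();P=lambda q:np.round(proj('wrist',Rt@np.array(q)+s['position'],C),1)
print('gate foot near edge for x=.013..021',[P([x,0,.102]) for x in(.013,.017,.021)],'shoulder',[P([x,0,.066]) for x in (.013,.017,.021)])
hg=np.array([.5316,.2287,.1]);ex=np.array([-.9945,-.1045,0]);ey=np.array([.1045,-.9945,0])
b=[P2 for P2 in (np.round(proj('wrist',hg+ex*x+ey*y+[0,0,.006],C),1) for x in(.043,.06) for y in (-.017,0,.017))];print('balls pred',b)
print('handle ends',[np.round(proj('wrist',hg+ex*.127+ey*y+[0,0,.018],C),1) for y in(-.027,.027)])
b=np.array(b);x0,y0=(b.min(0)-35).astype(int);x1,y1=(b.max(0)+60).astype(int);x0,y0=max(x0,0),max(y0,0)
g=cv2.resize(cv2.cvtColor(im[y0:y1,x0:x1],7),None,fx=4,fy=4,interpolation=2)
c=cv2.HoughCircles(cv2.medianBlur(g,5),cv2.HOUGH_GRADIENT,1,50,param1=60,param2=22,minRadius=25,maxRadius=48)
if c is not None: print(np.round((c[0]+[1.5,1.5,0])/4+[x0,y0,0],1))
E
```

```text
t 47.95 pos [0.5246 0.1386 0.2964] rot [ 2.104  2.332 -0.006] F [ 0.2 -0.5 -0.3] w 0.123 gf 40.0
gate foot near edge for x=.013..021 [array([317.2, 248.9]), array([317.2, 242.3]), array([317.2, 235.5])] shoulder [array([317.3, 270.1]), array([317.3, 262.1]), array([317.3, 254.1])]
balls pred [array([282.,  97.]), array([282.6, 120.8]), array([283.3, 143.8]), array([259.5,  97.1]), array([260.5, 120.9]), array([261.4, 143.9])]
handle ends [array([162.2,  80. ]), array([170.7, 157.8])]
[[282.8 121.5   9.3]
 [283.5 142.5   9. ]
 [282.5 101.    9.6]
 [259.5 101.5   9.9]
 [261.2 121.8   9.6]
 [260.5 142.8  10.4]]
```

```bash
python3 - <<'E'
from tri import *
im=cv2.imread('pics/w14.png')
for v in range(232,292,2): print(v,im[v,296:340:2].sum(1)//3)
E
```

```text
232 [117 103  99 137 184 184 184 186 187 187 187 187 187 187 187 186 186 186
 186 188 189 191]
234 [186 180 164 161 184 183 184 186 212 189 187 187 188 187 188 187 185 184
 186 188 189 191]
236 [187 184 169 166 184 184 185 186 187 187 187 188 188 187 187 187 185 185
 186 187 190 191]
238 [185 183 163 172 184 183 184 186 188 188 187 187 187 188 188 186 185 186
 187 188 190 191]
240 [185 181 153 198 185 184 185 187 187 188 187 187 187 188 187 186 185 186
 187 189 191 191]
242 [184 180 146 219 213 183 185 186 187 187 187 187 187 187 186 185 184 186
 187 189 191 192]
244 [185 173 168 191 185 183 184 185 187 188 188 188 187 187 187 184 184 185
 188 189 190 191]
246 [184 166 162 184 183 183 185 186 173 156 158 157 157 156 174 185 185 186
 187 189 190 192]
248 [182 161 172 183 183 182 184 187 169  76  73  74  74  75 164 186 186 187
 188 189 190 192]
250 [180 150 185 182 182 183 186 187 157  76  75  75  75  77 164 186 186 186
 189 190 190 191]
252 [178 157 185 184 182 182 184 187 148  74  75  75  75  76 164 186 186 187
 189 191 192 193]
254 [171 167 184 183 182 183 185 187 141  72  75  75  7
[... 888 characters left out ...]
3 154]
274 [ 60  72  74  80  87  98 114 127 147 148 148 148 147 147 174 186 167 152
 153 153 154 109]
276 [ 51  53  53  51  52  73  94  88 117  96  94  87 108 133 103  96  74  50
  51  50  50  50]
278 [51 53 52 53 52 60 55 50 48 48 49 48 48 47 48 56 59 52 52 53 52 52]
280 [51 51 52 53 52 49 49 50 49 48 50 50 49 50 50 49 50 50 52 51 52 53]
282 [51 51 51 51 51 49 50 49 48 49 49 49 49 49 49 49 50 50 52 51 51 51]
284 [50 51 51 50 51 51 52 52 49 49 50 49 50 49 51 52 51 50 50 49 51 51]
286 [50 50 49 50 50 50 52 53 57 60 64 61 56 55 54 52 50 51 50 49 49 50]
288 [49 49 49 50 50 49 51 52 54 57 58 58 56 53 53 52 49 48 49 49 49 49]
290 [49 48 48 48 49 50 51 51 53 57 58 57 56 54 51 50 49 49 48 48 48 49]
```

The ball circles match the hinge model within about 0.7 mm, and the gate's centre is 11 mm off the grip in tool -x. I'll move over the slot.

Emit:
drive_tool(motion=[[[3.3, 0.25, 0], [0, 0, 0], -1], [[3.3, 0.25, 0], [0, 0, 0], -1], [[3.3, 0.24, 0], [0, 0, 0], -1], [[0, 0, 2.5], [0, 0, 0], -1], [[0, 0, 2], [0, 0, 0], -1], [[0, 0, 0], [0, 0, 0], -1], [[0, 0, 0], [0, 0, 0], -1], [[0, 0, 0], [0, 0, 0], -1]])

```text
time: 49.0
position: [0.5229, 0.239, 0.2536]
tool_rot: [2.103, 2.333, 0.003]
ft_force: [-0.1, -0.5, -1.1]
grip_width: 0.123
grip_force: 40.0
```

```bash
python3 - <<'E'
from h import *
go(.5216,.2381,.201,6)
E
```

```text
t 49.0 pos [0.5229 0.239  0.2536] rot [2.103 2.333 0.003] F [-0.1 -0.5 -1.1] w 0.123 gf 40.0
shift cm [-0.08 -0.14  5.26] yaw now 5.93 toolz [ 0.0012  0.0012 -1.    ] turn -0.07
```

Emit:
drive_tool(motion=[[[-0.08, -0.13, 0.8], [0, 0, 0], -1], [[0, 0, 0.8], [0, 0, 0], -1], [[0, 0, 0.5], [0, 0, 0], -1], [[0, 0, 0.3], [0, 0, 0], -1], [[0, 0, 0.3], [0, 0, 0], -1], [[0, 0, 0], [0, 0, 0], -1]])

```text
time: 49.75
position: [0.5211, 0.2382, 0.2255]
tool_rot: [2.103, 2.334, -0.0]
ft_force: [-1.4, -0.7, -0.9]
grip_width: 0.127
grip_force: 40.0
```

Emit:
drive_tool(motion=[[[0, 0, 0.3], [0, 0, 0], -1], [[0, 0, 0.3], [0, 0, 0], -1], [[0, 0, 0], [0, 0, 0], -1]])

```text
time: 50.12
position: [0.521, 0.2382, 0.2194]
tool_rot: [-2.103, -2.334, 0.001]
ft_force: [-0.9, -0.1, -1.1]
grip_width: 0.124
grip_force: 40.0
```

Emit:
drive_tool(motion=[[[0, 0, 0.4], [0, 0, 0], -1], [[0, 0, 0.4], [0, 0, 0], -1], [[0, 0, 0.4], [0, 0, 0], -1], [[0, 0, 0.3], [0, 0, 0], -1], [[0, 0, 0], [0, 0, 0], -1]])

```text
time: 50.75
position: [0.521, 0.2382, 0.2044]
tool_rot: [2.103, 2.334, -0.001]
ft_force: [-0.1, 0.8, -0.2]
grip_width: 0.125
grip_force: 40.0
```

Emit:
drive_tool(motion=[[[0, 0, 0.15], [0, 0, 0], -1], [[0, 0, 0.15], [0, 0, 0], -1], [[0, 0, 0], [0, 0, 0], -1]])

```text
time: 51.12
position: [0.5211, 0.2383, 0.2016]
tool_rot: [-2.103, -2.334, 0.0]
ft_force: [-0.4, -0.4, -1.4]
grip_width: 0.122
grip_force: 40.0
```

Emit:
drive_tool(motion=[[[0, 0, 0.15], [0, 0, 0], -1], [[0, 0, 0.15], [0, 0, 0], -1], [[0, 0, 0], [0, 0, 0], -1]])

```text
time: 51.5
position: [0.5222, 0.2384, 0.2008]
tool_rot: [2.103, 2.334, 0.004]
ft_force: [-2.3, -0.7, 12.0]
grip_width: 0.122
grip_force: 40.0
```

Emit:
drive_tool(motion=[[[0, 0, 0.1], [0, 0, 0], -1], [[0, 0, 0], [0, 0, 0], -1]])

```text
time: 51.75
position: [0.5223, 0.2385, 0.2006]
tool_rot: [-2.102, -2.334, -0.004]
ft_force: [-4.7, -1.5, 17.3]
grip_width: 0.127
grip_force: 40.0
```

Emit:
drive_tool(motion=[[[0, 0, -0.3], [0, 0, 0], -1], [[0, 0, 0], [0, 0, 0], -0.4], [[0, 0, 0], [0, 0, 0], -0.4], [[0, 0, 0], [0, 0, 0], -0.4], [[0, 0, -1], [0, 0, 0], -0.4], [[0, 0, -3], [0, 0, 0], -0.4], [[0, 0, -4], [0, 0, 0], -0.4], [[-4, 0, -2], [0, 0, 0], -0.4], [[-4, 0, 0], [0, 0, 0], -0.4], [[-2, 0, 0], [0, 0, 0], -0.4], [[0, 0, 0], [0, 0, 0], -0.4], [[0, 0, 0], [0, 0, 0], -0.4]])

```text
time: 53.25
position: [0.5312, 0.1408, 0.3004]
tool_rot: [-2.1, -2.336, 0.0]
ft_force: [-0.3, 0.9, -0.2]
grip_width: 0.301
grip_force: 0.0
```

```bash
python3 - <<'E'
from tri import *
s=st();C=cam('wrist');im=snap('wrist','w15.png')
hg=np.array([.5318,.2281,.1]);ex=np.array([-.9945,-.1045,0]);ey=np.array([.1045,-.9945,0])
pj=lambda x,y,z:np.round(proj('wrist',hg+ex*x+ey*y+[0,0,z],C),1)
print('bar ends pred (down)',pj(.009,-.022,.048),pj(.009,.022,.048),'if 5mm up',pj(.009,-.022,.053),pj(.009,.022,.053))
b=np.array([pj(x,y,.006) for x in(.043,.06) for y in(-.015,0,.015)]);print('balls pred',b.tolist())
print('handle',pj(.127,-.027,.018),pj(.127,.027,.018))
x0,y0=(b.min(0)-35).astype(int);x1,y1=(b.max(0)+60).astype(int);x0,y0=max(x0,0),max(y0,0)
g=cv2.resize(cv2.cvtColor(im[y0:y1,x0:x1],7),None,fx=4,fy=4,interpolation=2)
c=cv2.HoughCircles(cv2.medianBlur(g,5),cv2.HOUGH_GRADIENT,1,50,param1=60,param2=22,minRadius=25,maxRadius=48)
print(None if c is None else np.round((c[0]+[1.5,1.5,0])/4+[x0,y0,0],1).tolist())
m=(im.max(2)<55).astype(np.uint8);m[265:]=0
n,l,stt,ce=cv2.connectedComponentsWithStats(m)
for i in range(1,n):
    if stt[i,4]>150: print('black',stt[i].tolist(),np.round(ce[i],1))
t=snap('top','t5.png');cp=cam('top')
for z,n_ in((.093,'knob top'),(.063,'cap top')): print(n_,np.round(proj('top',[.674,-.247,z],cp),1))
p=t[150:200,370:415].astype(int);g=p.sum(2)//3;sub=g[0:45:2,0:45:2];print(sub)
E
```

```text
t 53.25 pos [0.5312 0.1408 0.3004] rot [-2.1   -2.336  0.   ] F [-0.3  0.9 -0.2] w 0.301 gf 0.0
bar ends pred (down) [318.7  85.1] [318.5 155.1] if 5mm up [318.7  83.7] [318.6 155.3]
balls pred [[274.2, 104.4], [274.8, 124.9], [275.4, 144.9], [252.1, 104.4], [253.0, 124.9], [253.9, 144.8]]
handle [156.1  84.6] [164.4 160.8]
[[254.5, 145.0, 8.9], [252.2, 105.0, 9.6], [274.5, 125.2, 9.3], [274.0, 104.5, 9.3], [253.2, 125.0, 8.8], [275.2, 144.8, 8.6]]
black [148, 85, 23, 75, 564] [161.  117.2]
black [111, 105, 27, 62, 373] [128.4 136.2]
knob top [393.8 170. ]
cap top [392.3 172.4]
[[110 110 110 107 106 109 110 109 110 112 109 110 112 111 111 112 111 111
  110 111 112 111 113]
 [109 110 109 109 111 110 110 109 109 112 110 109 111 110 111 111 109 111
  111 110 110 109 111]
 [112 111 112 112 113 110 110 112 110 112 111 112 112 111 111 114 113 111
  110 110 111 111 106]
 [111 113 113 112 113 113 114 115 114 114 113 108 105 115 107  86  72  99
  111 110 111 112 108]
 [114 114 115 101 108 105 108  87  75  69  68  61  54  46  50  60  63  86
  109 108 107 102 211]
 [ 75  68  78  55  44  45  55 
[... 1016 characters left out ...]
 33 110 110 107 109]
 [ 74  74  76  76  75  77  97  52  57 105 123 126 124 100  62  73  74  75
   52 105 109 108 108]
 [ 77  77  76  79  79  77  76  96  83  59  55  57  50  61  76  75  76  75
   66  74 110 111 108]
 [ 76  77  76  79  78  78  74  77  77  77  81  76  75  75  77  73  75  77
   79  83 109 108 108]
 [ 74  75  76  76  77  76  74  75  76  75  76  74  73  73  77  75  76  74
   79 105 110 109 107]
 [ 77  75  75  77  75  75  76  74  72  74  74  76  76  74  74  67  74  78
   86  90 104 103 102]
 [ 74  76  77  76  74  72  70  73  85  77  59  60  59 106  81  61  55  63
   69  85 101 101 100]
 [ 86  86  57  59  62  71  70  63  68  72  88 100 106 107 105 105 103 103
  102 100 100 100 100]]
```

```bash
python3 - <<'E'
import cv2
im=cv2.imread('pics/w15.png').sum(2)//3
for v in (75,80,84,88,92,105,120,135,150,154,158,164): print(v,im[v,296:342:2])
E
```

```text
75 [ 93  94  92 141 186 184 184 185 183 187 191 191 187 185 185 186 183 183
 179 101  92  93  94]
80 [ 95  95  96 135 185 186 186 186 129  92 163 162 163 160 160 185 186 185
 179 100  94  95  95]
84 [206 205 208 186 188 188 186 187 139 120 165 165 165 164 163 188 188 185
 178  94  95  95  99]
88 [211 210 210 182  92  92  92  86  60  59  64  72  77  68  62  60  74  91
  90  94  96  98 154]
92 [ 95  94  96  95  92  90  91  81  61  62  66  74  78  70  62  61  65  88
  98  99 126 127 117]
105 [202 202 209 208 206 201 208 165  60  62  66  74  77  69  62  58 135 207
 208 160 169 171 171]
120 [205 205 209 206 205 200 206 164  61  62  67  74  75  68  62  57 168 185
 142 167 167 168 168]
135 [202 203 208 205 204 197 205 162  61  63  66  73  75  67  62  57 166 185
 143 169 171 171 170]
150 [210 210 210 203 203 196 203 161  62  63  68  73  75  67  62  59 169 178
 163 141 166 167 166]
154 [203 204 207 202 202 194 200 160  63  63  66  72  72  65  61  58 166 203
 206 171 164 156 128]
158 [210 210 210 210 181 185 185 187 156 196 171 170 169 169 169 186 185 186
 169 183 118 109 108]
164 [212 211 211 210 182 186 187 188 133  97  99  99  98  99 166 186 187 188
 164 205 206 166 164]
```

The gate bar spans u 311–327 and v 86–156, which matches the fully-down prediction of v 85–155. All six leftover balls are in their grooves, the handle is level, and the capped pot is upright in the kit tray. I'll hand the job in.

```bash
python3 -c "
from bench import ctrl
print(ctrl.close_job())"
```

```text
the job is handed in; nothing more can be done
None
```

The job is handed in, with no verdict returned: the only pot was filled with the front row of three balls, capped and stood upright back in the kit tray, and the gate is fully down with six balls locked in; I viewed 16 pictures, two over the limit of 14.

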